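# Batch-test amplifier modules in a star-wheel contact fixture

### The arm

A 7-joint arm with a two-finger parallel gripper is mounted at the origin on the work surface. World frame = base frame: x ahead of the robot, y to its left, z up, the work surface at z = 0. Lengths are in m, angles in degrees, forces in N, time in s.
With the tool pointing down it reaches from about 0.425 to 1.025 m from the base axis. Payload 9.4 kg.
Tool frame: the origin (TCP) lies at the very end of the fingers, on their centre line; the grasp point (between the pads) lies r.tcp_to_grasp behind it (r.tcp_to_grasp is the distance from the TCP to the grasp point, in m); z points along the fingers, y is the line along which they close (so a half turn about z gives the same grasp; the last joint's range is limited). The gripper opens to 85 mm and grips with 20 to 120 N. Pads are 22 mm wide; open, the fingers measure 114 mm over their backs; the gripper's body (76 mm by 85 mm) begins 54 mm behind the grasp point. The pads swing forward as they close: fully open they stand 13 mm farther back than shut.
Start: joints at [-71.03, 34.337, -0.143, 91.639, 0.103, 54.024, -4.572], TCP at [0.288, 0.666, 0.231] pointing down, gripper open.
Joint ranges: [-147.43, 147.43], [-19.82, 112.94], [-74.19, 73.91], [6.32, 146.72], [-59.91, 239.91], [6.04, 106.73], [-150.56, 150.56]. Speed limits (degrees/s): [127.2, 127.2, 172.46, 172.46, 180, 180, 180].

### API

Orientations are given as a 3x3 rotation matrix whose columns are the frame's x, y, z axes.
In Python, from rig import r, camera gives the robot as it stands. The module is installed in compiled form; this text tells all that it offers.
- The arm moves only by the shell command python3 -m pendant 'ROWS' [FORCE]. ROWS is a JSON object of lists of equal length, an entry for each row: "gripper": the finger opening in cm, from 0 to 8.54; "translation": the shift along the tool's x, y, z in cm, a list of three; "delta_rot": the turn, a rotation vector about the tool's x, y, z in degrees, a list of three. A call has 1 to 20 rows; each row is the pose to reach, as a shift and turn from the pose commanded when the call began, along the tool's axes at that moment; what a row does not reach only later rows make up. A row lasts 1/8 s, in which the tool goes at most 62.5 mm and 10.7 degrees, less where a joint would pass 70% of its speed; a pose out of reach is approached as far as the arm can. A call with a gripper value outside its range is refused whole. The fingers move at their own pace and stop on an object; FORCE is the grip in N (left out, the last holds). Time passes only in rows, so rows that repeat a pose let the fingers close. It gives the time, the measured TCP pose, the force, the opening and the grip force at its end, in the units of the state.
- r.state(): the state, without advancing time (a new reading comes with each control period).
- camera(name): name is "side" or "top" or "wrist"; returns a dict with "image" (480x640x3 uint8, blue, green, red), "K" (3x3 intrinsics, pixels), "position" and "rotation" of the camera in the world. Camera axes: x right, y down, z forward; pixel columns grow to the right and rows downward; lengths in m; the calibration is good to about 2 mm. The wrist camera is an equidistant fisheye: a pixel r from the principal point sees the ray r / f radians off the axis. A picture is of the moment at which its call begins. There is no depth.
- r.sign_off(): hands the job in; it is judged then, once.
The state is a dict: "clock": time; "joints": joint angles; "joint_velocities": joint speeds; "effort": joint torques, N m; "tcp_pos": TCP position; "ee_rot": TCP orientation; "contact_force": force on the tool from outside, world axes, zero at the start; "ft_torque": the same for the moment, N m; "width": finger opening in m; "grip_force": force on a finger pad.
Only numpy, scipy, OpenCV 4.12 (cv2) and the standard library are available. Lean on these libraries where they do the work, as an engineer would, in place of code of your own. Each camera call takes 0.05 s, during which the arm holds its last target. There are 200 camera calls.

### The job

Set every amplifier module flat in a nest of its own on the test fixture, gold contacts towards the yellow bar, then turn the star wheel clockwise by its spokes until the bar is fully closed, and press the green key firmly, holding it about a second without ramming it. Then wind the wheel back until it is fully open, move all the modules to the blue tray, lying flat on its floor with heat sinks up, and last of all press the off-white standby key firmly in the same way. Leave the bottle and the cassette where they are.

Things in the scene. Friction and masses are not known exactly. Their poses are not given: they have to be found in the camera images.
- module_a: Amplifier module, one of 2 or 3 present (None if absent): brown board 80 x 50 x 4 mm (x, y, z), upright finned aluminium heat sink in its middle, 24 (x) x 40 (y) mm, top 44 mm above the underside; grip it across the 24 mm. Components beside it stand under 14 mm high. 0.13 to 0.25 kg. Gold contacts along the board's +x end. Origin: centre of the board's underside, z up.
- module_b: Amplifier module, one of 2 or 3 present (None if absent): brown board 80 x 50 x 4 mm (x, y, z), upright finned aluminium heat sink in its middle, 24 (x) x 40 (y) mm, top 44 mm above the underside; grip it across the 24 mm. Components beside it stand under 14 mm high. 0.13 to 0.25 kg. Gold contacts along the board's +x end. Origin: centre of the board's underside, z up.
- module_c: Amplifier module, one of 2 or 3 present (None if absent): brown board 80 x 50 x 4 mm (x, y, z), upright finned aluminium heat sink in its middle, 24 (x) x 40 (y) mm, top 44 mm above the underside; grip it across the 24 mm. Components beside it stand under 14 mm high. 0.13 to 0.25 kg. Gold contacts along the board's +x end. Origin: centre of the board's underside, z up.
- contacts_a (a point): Middle of the gold contact edge of module_a: its point (40, 0, 4) mm.
- contacts_b (a point): Middle of the gold contact edge of module_b: its point (40, 0, 4) mm.
- contacts_c (a point): Middle of the gold contact edge of module_c: its point (40, 0, 4) mm.
- fixture: Fixed grey test fixture, base plate 300 x 214 x 12 mm, origin: centre of its underside; x runs from the nests to the gearbox. Three nests in a row across y. Green gearbox: x 0 to 145 mm, 150 mm wide, top at z 60 mm, star wheel on it. A clear guard covers the far half of the wheel: x 95 to 170 mm, 200 mm wide, z 128 to 132 mm, on two posts.
- bar_face (a point): Lower middle of the near face of the yellow contact bar (24 mm deep in x, 196 mm wide, fixture z 21 to 40 mm). Fixture x = -30 mm when open; it slides towards the nests to x = -60 mm when closed, over the last 10 mm of seated boards without touching them, and then keeps them from being lifted. The star wheel drives it.
- nest0 (a point): Centre of the floor of nest 0, fixture point (-90, 66, 12) mm; axes as the fixture's. Pocket 88 (x) x 58 (y) mm between blue ribs 7 mm high, so a board has 4 mm play all round. A seated module's origin lies here, its contacts towards the fixture's +x, the yellow bar. Any module fits any nest.
- nest1 (a point): Centre of the floor of nest 1, fixture point (-90, 0, 12) mm; axes as the fixture's. Pocket 88 (x) x 58 (y) mm between blue ribs 7 mm high, so a board has 4 mm play all round. A seated module's origin lies here, its contacts towards the fixture's +x, the yellow bar. Any module fits any nest.
- nest2 (a point): Centre of the floor of nest 2, fixture point (-90, -66, 12) mm; axes as the fixture's. Pocket 88 (x) x 58 (y) mm between blue ribs 7 mm high, so a board has 4 mm play all round. A seated module's origin lies here, its contacts towards the fixture's +x, the yellow bar. Any module fits any nest.
- wheel_hub (a point): Star wheel's hub, on its vertical axis at spoke height: fixture point (75, 0, 100) mm. Hub radius 22 mm, top 18 mm above this point; below it a bearing of radius 24 mm. Four level spokes 90 degrees apart, 12 mm thick, ball ends of radius 11 mm centred 78 mm out. Push spokes about 58 mm out, on the nest side of the hub; the guard closes off the other side.
- red_spoke_tip (a point): Centre of the one red ball end (the other three are black); turns with the wheel, so it tells where the spokes are.
- star_wheel (a joint): Angle of the star wheel, rad: 0 = contact bar fully open (stop), 4.7 = fully closed (stop); grows clockwise seen from above. At 0 the red spoke points to the fixture's +x. It has light friction (0.12 N m, some 2 N at a spoke) and stays where it is left. May start a little off 0.
- console: Fixed grey keypad console, 100 x 130 x 40 mm (x, y, z), origin at the centre of its underside; two square membrane keys on top.
- key_green: Green START membrane key, 40 x 40 mm, its top face 4.5 mm above the console's top; origin: centre of that top face. It gives only 1.5 mm (bottoms at about 6 N) and counts as pressed from 5 N, kept up for half a second; it breaks above 40 N. Console point (-5, 30, 44.5) mm.
- key_grey: Off-white STANDBY membrane key, 40 x 40 mm, its top face 4.5 mm above the console's top; origin: centre of that top face. It gives only 1.5 mm (bottoms at about 6 N) and counts as pressed from 5 N, kept up for half a second; it breaks above 40 N. Console point (-5, -30, 44.5) mm.
- tray: Fixed blue tray for tested modules, outside 224 (x) x 112 (y) x 26 mm, walls and floor 4 mm; origin at the centre of its underside. Three modules fit side by side along its x, boards turned so that their 80 mm length runs along the tray's y.
- flux_bottle: Small amber bottle, 44 mm across, 85 mm tall; bystander. Origin: centre of its underside.
- cassette: Black tape cassette 100 x 64 x 12 mm; bystander. Origin: centre of its underside.
There are look-alikes about, which are no part of the job. What is shaped like the module_b but black or pink is not meant.

How it is judged (in metres and radians):
On the way, in this order (a step that is already met when the one before it is completed fails the run):
1. every module present lies seated in a nest, contacts towards the bar, let go ((horizontal distance between module_a and nest0 below 0.009 m or horizontal distance between module_a and nest1 below 0.009 m or horizontal distance between module_a and nest2 below 0.009 m) and x of each of contacts_a, contacts_b, contacts_c in the frame of fixture above -0.06 m and z of each of module_a, module_b, module_c in the frame of fixture below 0.016 m and angle between each of module_a, module_b, module_c's own z axis and vertical below 0.08 rad and (horizontal distance between module_b and nest0 below 0.009 m or horizontal distance between module_b and nest1 below 0.009 m or horizontal distance between module_b and nest2 below 0.009 m) and (horizontal distance between module_c and nest0 below 0.009 m or horizontal distance between module_c and nest1 below 0.009 m or horizontal distance between module_c and nest2 below 0.009 m) and contact force between each of module_a, module_b, module_c and the fingers below 0.1 N), for 0.2 s.
2. contact bar fully closed (wheel above 4.45 rad) with every module seated ((horizontal distance between module_a and nest0 below 0.009 m or horizontal distance between module_a and nest1 below 0.009 m or horizontal distance between module_a and nest2 below 0.009 m) and x of each of contacts_a, contacts_b, contacts_c in the frame of fixture above -0.06 m and z of each of module_a, module_b, module_c in the frame of fixture below 0.016 m and angle between each of module_a, module_b, module_c's own z axis and vertical below 0.08 rad and (horizontal distance between module_b and nest0 below 0.009 m or horizontal distance between module_b and nest1 below 0.009 m or horizontal distance between module_b and nest2 below 0.009 m) and (horizontal distance between module_c and nest0 below 0.009 m or horizontal distance between module_c and nest1 below 0.009 m or horizontal distance between module_c and nest2 below 0.009 m) and value of joint star_wheel above 4.45 rad), for 0.2 s.
3. green key pressed above 5 N for 0.5 s while the bar is closed on the seated modules ((horizontal distance between module_a and nest0 below 0.009 m or horizontal distance between module_a and nest1 below 0.009 m or horizontal distance between module_a and nest2 below 0.009 m) and x of each of contacts_a, contacts_b, contacts_c in the frame of fixture above -0.06 m and z of each of module_a, module_b, module_c in the frame of fixture below 0.016 m and angle between each of module_a, module_b, module_c's own z axis and vertical below 0.08 rad and (horizontal distance between module_b and nest0 below 0.009 m or horizontal distance between module_b and nest1 below 0.009 m or horizontal distance between module_b and nest2 below 0.009 m) and (horizontal distance between module_c and nest0 below 0.009 m or horizontal distance between module_c and nest1 below 0.009 m or horizontal distance between module_c and nest2 below 0.009 m) and value of joint star_wheel above 4.4 rad and contact force between key_green and anything else above 5 N), for 0.5 s.
4. contact bar fully open again (wheel below 0.25 rad) (value of joint star_wheel below 0.25 rad), for 0.2 s.
5. with every module in the tray and the bar open, standby key pressed above 5 N for 0.5 s (x of module_a in the frame of tray between -0.095 and 0.095 m and y of module_a in the frame of tray between -0.04 and 0.04 m and z of each of module_a, module_b, module_c in the frame of tray below 0.01 m and angle between each of module_a, module_b, module_c's own z axis and vertical below 0.12 rad and x of module_b in the frame of tray between -0.095 and 0.095 m and y of module_b in the frame of tray between -0.04 and 0.04 m and x of module_c in the frame of tray between -0.095 and 0.095 m and y of module_c in the frame of tray between -0.04 and 0.04 m and value of joint star_wheel below 0.3 rad and contact force between key_grey and anything else above 5 N), for 0.5 s.
At the end, for the whole second after the job is handed in: Every module present rests flat in the blue tray (origin within 10 mm of the tray's underside height, within 95 mm of its centre along the tray's x and 40 mm along y, tilt under 0.12 rad, speed under 0.03 m/s) and the star wheel is below 0.3 rad (x of module_a in the frame of tray between -0.095 and 0.095 m and y of module_a in the frame of tray between -0.04 and 0.04 m and z of each of module_a, module_b, module_c in the frame of tray below 0.01 m and angle between each of module_a, module_b, module_c's own z axis and vertical below 0.12 rad and x of module_b in the frame of tray between -0.095 and 0.095 m and y of module_b in the frame of tray between -0.04 and 0.04 m and x of module_c in the frame of tray between -0.095 and 0.095 m and y of module_c in the frame of tray between -0.04 and 0.04 m and value of joint star_wheel below 0.3 rad and linear speed of each of module_a, module_b, module_c below 0.03 m/s); the robot touches nothing.
It fails at once if key_green pushed with more than 40 N (contact force between key_green and anything else above 40 N).
It fails at once if key_grey pushed with more than 40 N (contact force between key_grey and anything else above 40 N).
It fails at once if flux_bottle moved more than 40 mm (distance of flux_bottle from where it was at the start of the episode above 0.04 m).
It fails at once if cassette moved more than 40 mm (distance of cassette from where it was at the start of the episode above 0.04 m).
Of module_a, module_b, module_c only 2 to 3 are there at a start; the rules pass over those that are not, and their reading is None.
At some moment in a run one of module_a, module_b, module_c may be knocked a few centimetres aside while the robot is not near it.
Once in a run the grip may slacken for a moment while it holds something.
It also fails if it takes over 210 s, if anything falls off the work surface, if the arm or the gripper's body presses on something with over 40 N, if the wrist force passes 120 N, or if a joint passes its speed limit or range.

## Working session

There is one attempt and no reset: what is moved stays moved. The work goes in short steps, Python scripts to look and compute and a shell command to move; the robot and the scene stay as the last step left them, time stands still between calls to the robot, and variables do not carry over. Pictures are saved under pics/ and viewed, at most 14 in all, crops included, and the job is handed in when it is done.

```bash
mkdir -p pics; ls; python3 - <<'E'
from rig import r,camera
import cv2
s=r.state();print({k:(v if not hasattr(v,'tolist') else v.tolist()) for k,v in s.items()}, r.tcp_to_grasp)
for n in("top","side"):
    c=camera(n);cv2.imwrite(f"pics/{n}0.png",c["image"]);print(n,c["K"],c["position"],c["rotation"])
E
```

```text
pics
{'clock': 0.0, 'joints': [-71.02826128204947, 34.38503465042319, -0.14446878269766453, 91.67976138731491, 0.1047584431697295, 54.02385219262178, -4.572397709419817], 'joint_velocities': [-0.05550193090090596, 0.08150123521800895, -0.06413721828073649, 0.004295555988593003, 0.1052574870797753, -0.03565639597442374, 0.008037218441963211], 'effort': [-0.00047622072088415734, -77.64678955078125, 1.5650061517953873, -25.799700021743774, 0.012368819152470678, 0.009115376451518387, 2.8942483822902432e-05], 'tcp_pos': [0.28739263538933446, 0.6651043747123384, 0.23041803936948901], 'ee_rot': [[-0.9180092578243648, 0.39655870074309985, -0.00044655761456445167], [0.39655891268401333, 0.9180080818244828, -0.0014800256100877432], [-0.00017697353383247264, -0.0015357636139600687, -0.999998805054531]], 'contact_force': [-0.11230400922554884, -0.17670833260831895, 0.09794203529510583], 'ft_torque': [-0.008713949570559468, 0.053240300145930765, 0.0019397840379339277], 'grip_force': 0.0, 'width': 0.08550409855390748} 0.0187
top [[625.10012018   0.         321.67274176]
 [  0.         625.10012018 242.40141464]
 [  0.           0.           1.        ]] [ 4.85770142e-01 -5.82506638e-04  1.42678886e+00] [[ 0.01718045 -0.99387655  0.10915235]
 [-0.99982391 -0.01790144 -0.00562875]
 [ 0.00754826 -0.10903643 -0.99400909]]
side [[508.91462344   0.         315.65112931]
 [  0.         508.91462344 235.36119157]
 [  0.           0.           1.        ]] [ 0.04558867 -0.99851448  0.8681582 ] [[ 0.87843927 -0.25490404  0.40418854]
 [-0.4774381  -0.50346455  0.72012242]
 [ 0.01993248 -0.82555883 -0.56396394]]
```

View pics/top0.png

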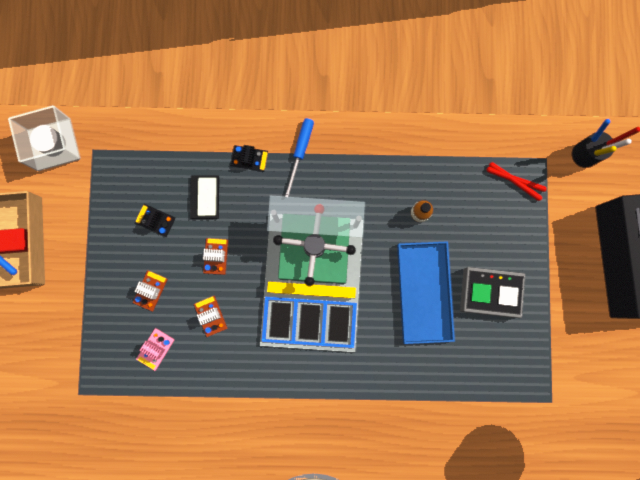

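View pics/side0.png

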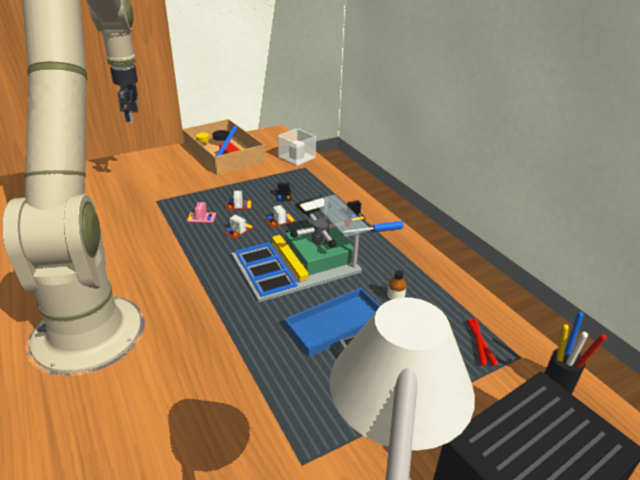

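The top view shows three brown modules with white sinks and yellow contacts at pixels (214,256), (148,291) and (209,316). The look-alikes are black at (155,220) and (249,157), and pink at (155,348), so they are excluded. The fixture is at (312,270), the tray at (426,293), the console keys are green (481,293) and white (508,296), the bottle is at (422,211), and the red ball is at (319,209) under the guard. I'll measure next and confirm the candidates in an enlarged crop.

```bash
cat > h.py <<'E'
import numpy as np,cv2
from rig import r,camera
def plane(c,uv,z):
    uv=np.atleast_2d(np.array(uv,float));K=c["K"]
    d=np.c_[(uv-[K[0,2],K[1,2]])/[K[0,0],K[1,1]],np.ones(len(uv))]@np.array(c["rotation"]).T
    p=np.array(c["position"]);return (p+d*((z-p[2])/d[:,2])[:,None])[:,:2]
def mask(im,lo,hi,roi):
    m=cv2.inRange(cv2.cvtColor(im,cv2.COLOR_BGR2HSV),np.array(lo),np.array(hi))
    k=np.zeros_like(m);x0,y0,x1,y1=roi;k[y0:y1,x0:x1]=255;return m&k
def blobs(m,amin=20):
    n,l,s,ce=cv2.connectedComponentsWithStats(m);return [(ce[i],s[i,4],l==i) for i in range(1,n) if s[i,4]>=amin]
YEL=((22,150,120),(35,255,255));BLU=((100,150,60),(125,255,255))
WHI=((0,0,150),(180,60,255));GRN=((50,150,90),(75,255,255));BRN=((2,120,50),(18,255,255))
def rect(c,m,z):
    pts=np.argwhere(m)[:,::-1]; h=cv2.convexHull(plane(c,pts,z).astype(np.float32)*1000)
    return cv2.minAreaRect(h)
E
python3 - <<'E'
from h import *
c=camera("top");im=c["image"]
cv2.imwrite("pics/crop1.png",cv2.resize(im[140:380,120:380],None,fx=2.5,fy=2.5,interpolation=cv2.INTER_CUBIC)[:,:])
for roi in [(190,235,240,278),(125,265,172,312),(185,292,235,340)]:
    y=max(blobs(mask(im,*YEL,roi),5),key=lambda b:b[1]);w=mask(im,*WHI,roi);
    b=blobs(mask(im,*BRN,roi),5)
    cy=plane(c,y[0],.004)[0];wp=np.argwhere(w)[:,::-1].mean(0);cw=plane(c,wp,.04)[0]
    d=cy-cw;print("mod",y[0],wp,cy,cw,np.linalg.norm(d),np.degrees(np.arctan2(d[1],d[0])))
    print(rect(c,sum(q[2] for q in b)+y[2]>0,.004))
print("nest",rect(c,mask(im,*BLU,(250,290,365,360)),.019))
print("tray",rect(c,mask(im,*BLU,(390,230,460,350)),.026))
print("bar",rect(c,mask(im,*YEL,(250,275,365,310)),.04))
print("keyg",rect(c,mask(im,*GRN,(465,275,500,312)),.0445))
print("keyw",rect(c,mask(im,*WHI,(495,280,522,310)),.0445))
E
```

```text
mod [216.56 240.92] [213.18918919 254.44144144] [0.6410852  0.23183149] [0.60677152 0.23236375] 0.03431780034116309 -0.8886714228204856
((606.5018920898438, 233.21730041503906), (51.87446975708008, 80.74773406982422), 87.43143463134766)
mod [155.97435897 276.44871795] [146.55598456 289.91891892] [0.55743126 0.36638582] [0.52551908 0.37649007] 0.0334736180118308 -17.569189127649654
((525.5462646484375, 379.1417236328125), (50.96175765991211, 80.45477294921875), 67.73966979980469)
mod [204.65753425 301.57534247] [207.87606838 315.81196581] [0.50253788 0.25382775] [0.47105998 0.23914742] 0.03473285041240316 25.002907584940406
((470.4033508300781, 240.10699462890625), (80.16395568847656, 51.532684326171875), 22.904064178466797)
nest ((461.57501220703125, 17.019439697265625), (205.35049438476562, 99.7044448852539), 87.01754760742188)
tray ((532.3278198242188, -242.96127319335938), (224.01426696777344, 115.74989318847656), 3.6245803833007812)
bar ((532.5137329101562, 13.402572631835938), (195.37559509277344, 25.683645248413086), 87.10752868652344)
keyg ((532.4628295898438, -362.3813781738281), (40.68999481201172, 40.03048324584961), 84.67100524902344)
keyw ((527.1586303710938, -422.6512145996094), (41.04739761352539, 41.070194244384766), 84.25074768066406)
```

View pics/crop1.png

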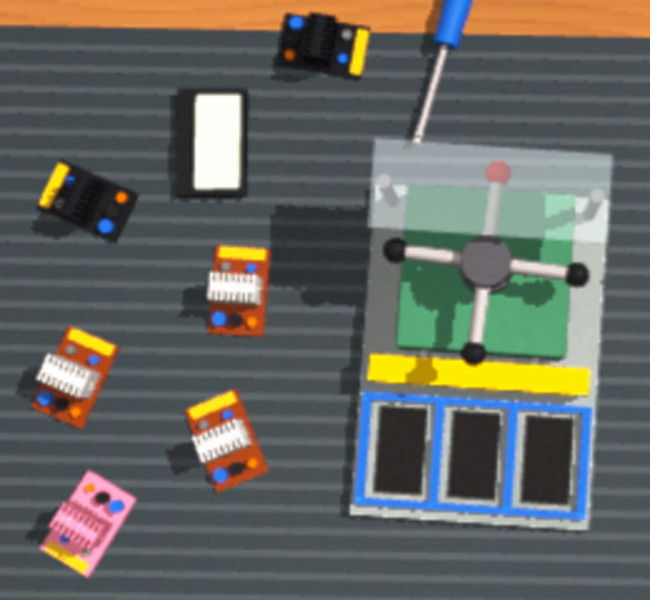

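The enlarged crop shows the three brown modules with white sinks at crop (235,290), (70,375) and (228,440). The measured boards are 80x51 mm, which matches the description. Black and pink are out. The fixture, tray and keys also match their given sizes, so I'll start with the module at (0.470, 0.240).

```bash
cat > go.py <<'E'
# usage: go.py x y z yaw [x y z yaw ...] (mm, deg; yaw = direction of tool y) -> row entries from current pose
import sys,numpy as np
from scipy.spatial.transform import Rotation as Ro
from rig import r
s=r.state();R=np.array(s["ee_rot"]);p=np.array(s["tcp_pos"])*1000
print("clk %.1f"%s["clock"],"p",p.round(1),"yaw %.1f"%np.degrees(np.arctan2(R[1,1],R[0,1])),"w %.1f"%(s["width"]*1000),"grip %.1f"%s["grip_force"],"F",np.round(s["contact_force"],1),"j",np.round(s["joints"]))
a=list(map(float,sys.argv[1:]))
for i in range(0,len(a),4):
    x,y,z,w=a[i:i+4];w=np.radians(w)
    T=np.array([[-np.sin(w),np.cos(w),0],[np.cos(w),np.sin(w),0],[0,0,-1]])
    print(a[i:i+4],"T",(R.T@(np.array([x,y,z])-p)/10).round(2).tolist(),"rot",np.degrees(Ro.from_matrix(R.T@T).as_rotvec()).round(1).tolist())
E
python3 go.py 470.4 240.1 130 22.9
```

```text
clk 0.1 p [287.4 665.2 230.6] yaw 66.6 w 85.4 grip 0.0 F [0.2 0.4 0.1] j [-71.  34.  -0.  92.   0.  54.  -5.]
[470.4, 240.1, 130.0, 22.9] T [-33.66, -31.76, 10.1] rot [-0.1, 0.0, 43.7]
```

```bash
python3 -m pendant '{"gripper":[6,6,6,6,6,6,6,6,6,6,6,6],"translation":[[-4,-4,1],[-9,-9,3],[-14,-14,5],[-19,-18,7],[-24,-23,9],[-29,-27,10],[-32,-30,10.1],[-33.7,-31.8,10.1],[-33.7,-31.8,10.1],[-33.7,-31.8,10.1],[-33.7,-31.8,10.1],[-33.7,-31.8,10.1]],"delta_rot":[[0,0,5],[0,0,11],[0,0,17],[0,0,23],[0,0,29],[0,0,35],[0,0,41],[0,0,43.7],[0,0,43.7],[0,0,43.7],[0,0,43.7],[0,0,43.7]]}' 40; python3 go.py 470.4 240.1 16 22.9
```

```text
clock: 1.65
tcp_pos: [0.4704, 0.2411, 0.1303]
ee_rot: [[-0.392, 0.92, -0.0], [0.92, 0.392, 0.0], [0.0, 0.0, -1.0]]
contact_force: [-0.6, -0.0, -0.1]
width: 0.0596
grip_force: 0.0
clk 1.6 p [470.4 241.1 130.3] yaw 23.1 w 59.6 grip 0.0 F [-0.6 -0.  -0.1] j [-39.  30.   8. 123.  -9.  28.  -1.]
[470.4, 240.1, 16.0, 22.9] T [-0.1, -0.04, 11.43] rot [0.0, -0.0, 0.2]
```

```bash
python3 -m pendant '{"gripper":[6,6,6,6,6,6,2,1.5,1.5,1.5,1.5,1.5],"translation":[[-0.1,0,4],[-0.1,0,8],[-0.1,0,10],[-0.1,0,11.4],[-0.1,0,11.4],[-0.1,0,11.4],[-0.1,0,11.4],[-0.1,0,11.4],[-0.1,0,11.4],[-0.1,0,11.4],[-0.1,0,11.4],[-0.1,0,11.4]],"delta_rot":[[0,0,0],[0,0,0],[0,0,0],[0,0,0],[0,0,0],[0,0,0],[0,0,0],[0,0,0],[0,0,0],[0,0,0],[0,0,0],[0,0,0]]}' 50; python3 go.py 470 240 110 22.9 464.9 82.9 100 -2.9
```

```text
clock: 3.15
tcp_pos: [0.4713, 0.2392, 0.017]
ee_rot: [[-0.39, 0.921, 0.001], [0.921, 0.39, 0.001], [0.0, 0.001, -1.0]]
contact_force: [-0.3, -0.5, 7.0]
width: 0.0229
grip_force: 49.9
clk 3.1 p [471.3 239.2  17. ] yaw 22.9 w 22.9 grip 49.9 F [-0.3 -0.5  7. ] j [-36.  41.   4. 126. -11.  13.   1.]
[470.0, 240.0, 110.0, 22.9] T [0.13, -0.08, -9.3] rot [0.0, -0.0, 0.0]
[464.9, 82.9, 100.0, -2.9] T [-14.14, -6.68, -8.31] rot [0.0, -0.0, 25.8]
```

```bash
python3 -m pendant '{"gripper":[1.5,1.5,1.5,1.5,1.5,1.5,1.5,1.5,1.5,1.5,1.5,1.5],"translation":[[0,0,-3],[0,0,-6],[-1,-0.5,-8],[-4,-2,-8.3],[-7,-3.3,-8.3],[-10,-4.7,-8.3],[-12,-5.7,-8.3],[-13.5,-6.4,-8.3],[-14.1,-6.7,-8.3],[-14.1,-6.7,-8.3],[-14.1,-6.7,-8.3],[-14.1,-6.7,-8.3]],"delta_rot":[[0,0,0],[0,0,0],[0,0,3],[0,0,8],[0,0,13],[0,0,18],[0,0,23],[0,0,25],[0,0,25.8],[0,0,25.8],[0,0,25.8],[0,0,25.8]]}' 60; python3 go.py 464.9 82.9 30 -2.9
python3 - <<'E'
from h import *
c=camera("wrist");cv2.imwrite("pics/w1.png",c["image"])
E
```

```text
clock: 4.65
tcp_pos: [0.4645, 0.0838, 0.0992]
ee_rot: [[0.049, 0.999, 0.0], [0.999, -0.049, 0.0], [0.0, 0.0, -1.0]]
contact_force: [-0.0, 0.4, -2.6]
width: 0.0231
grip_force: 59.9
clk 4.7 p [464.5  83.8  99.2] yaw -2.8 w 23.1 grip 59.9 F [-0.   0.4 -2.6] j [-25.  31.  11. 131. -16.  19.  -3.]
[464.9, 82.9, 30.0, -2.9] T [-0.09, 0.04, 6.92] rot [0.0, -0.0, 0.1]
```

View pics/w1.png

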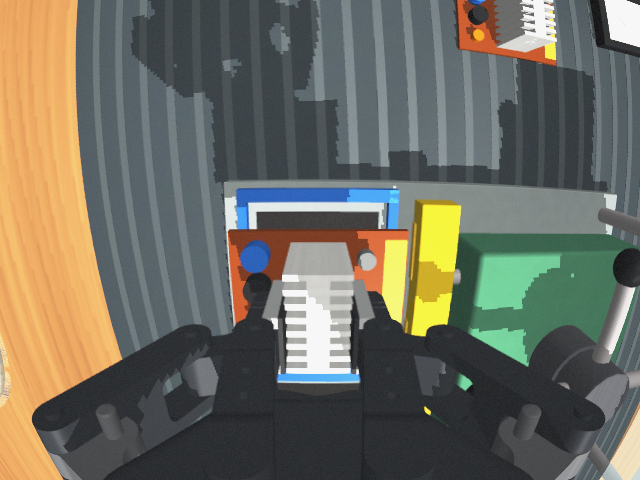

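The wrist view shows the module held square above a nest. Its gold strip at (395,285) faces the yellow bar at (435,265), and nothing blocks the way down.

```bash
python3 -m pendant '{"gripper":[1.5,1.5,1.5,1.5,1.5,1.5],"translation":[[-0.1,0.05,2],[-0.1,0.05,4.5],[-0.1,0.05,6],[-0.1,0.05,6.9],[-0.1,0.05,6.95],[-0.1,0.05,6.95]],"delta_rot":[[0,0,0],[0,0,0],[0,0,0],[0,0,0],[0,0,0],[0,0,0]]}'; python3 go.py 464.9 82.9 130 -2.9 
```

```text
clock: 5.45
tcp_pos: [0.4652, 0.0821, 0.0301]
ee_rot: [[0.05, 0.999, 0.001], [0.999, -0.05, 0.0], [0.0, 0.001, -1.0]]
contact_force: [0.9, -0.3, -1.9]
width: 0.0236
grip_force: 39.8
clk 5.5 p [465.2  82.1  30.1] yaw -2.9 w 23.6 grip 39.8 F [ 0.9 -0.3 -1.9] j [-20.  38.   5. 133. -19.   9.  -1.]
[464.9, 82.9, 130.0, -2.9] T [0.08, -0.02, -9.99] rot [0.0, -0.0, 0.0]
```

```bash
python3 -m pendant '{"gripper":[1.5,1.5,4.5,4.5,4.5,4.5,4.5,4.5,4.5,4.5],"translation":[[0,0,0.1],[0,0,0.2],[0,0,0.2],[0,0,0.2],[0,0,0.2],[0,0,-2],[0,0,-6],[0,0,-10],[0,0,-10],[0,0,-10]],"delta_rot":[[0,0,0],[0,0,0],[0,0,0],[0,0,0],[0,0,0],[0,0,0],[0,0,0],[0,0,0],[0,0,0],[0,0,0]]}' 60; python3 go.py 525.5 379.1 130 -22.3; python3 - <<'E'
from h import *
c=camera("top");im=c["image"]
cv2.imwrite("pics/t1.png",cv2.resize(im[200:380,120:380],None,fx=3,fy=3))
for roi in [(190,235,240,278),(125,265,172,312),(250,292,300,360)]:
    y=max(blobs(mask(im,*YEL,roi),5),key=lambda b:b[1]);b=blobs(mask(im,*BRN,roi),5)
    print("mod",y[0],rect(c,sum(q[2] for q in b)+y[2]>0,.004 if roi[0]<200 else .016))
E
```

```text
clock: 6.7
tcp_pos: [0.4647, 0.0823, 0.1295]
ee_rot: [[0.05, 0.999, 0.0], [0.999, -0.05, 0.0], [0.0, 0.0, -1.0]]
contact_force: [-0.5, 0.0, -0.7]
width: 0.045
grip_force: 0.0
clk 6.7 p [464.7  82.3 129.5] yaw -2.8 w 45.0 grip 0.0 F [-0.5  0.  -0.7] j [-27.  27.  14. 130. -16.  24.  -3.]
[525.5, 379.1, 130.0, -22.3] T [29.95, 4.6, -0.05] rot [0.0, -0.0, 19.5]
mod [216.52054795 240.91780822] ((606.4978637695312, 233.1273193359375), (52.05461502075195, 80.74773406982422), 87.43143463134766)
mod [155.93150685 276.2739726 ] ((525.5462646484375, 379.1417236328125), (50.96175765991211, 80.45477294921875), 67.73966979980469)
mod [293.46153846 292.5       ] ((524.9691772460938, 57.33325958251953), (4.486993789672852, 33.756839752197266), 0.9974064826965332)
```

View pics/t1.png

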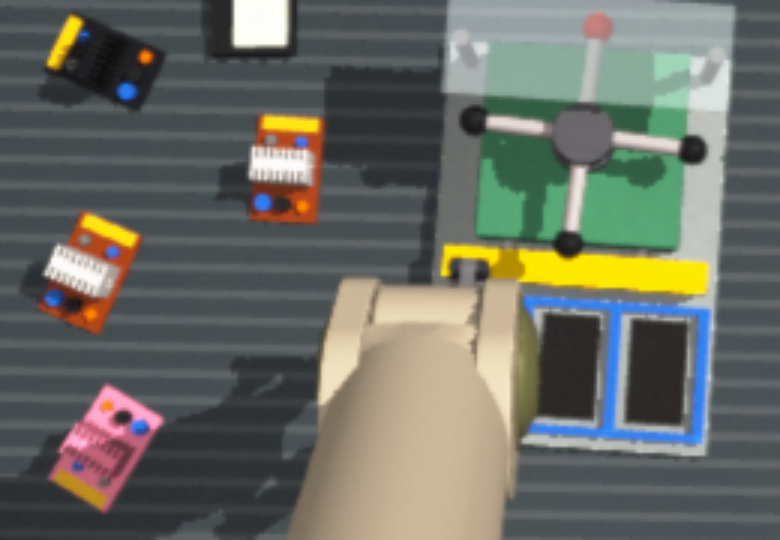

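The arm hides nest 0 in this picture. The other two modules, at crop (90,270) and (285,170), have not moved. Next is the module at (0.5255, 0.379).

```bash
python3 -m pendant '{"gripper":[6,6,6,6,6,6,6,6,6,6],"translation":[[3,0.4,0],[7,1,0],[12,1.8,0],[17,2.6,0],[22,3.4,0],[26,4,0],[29,4.5,0],[29.95,4.6,0],[29.95,4.6,0],[29.95,4.6,0]],"delta_rot":[[0,0,2],[0,0,5],[0,0,8],[0,0,11],[0,0,14],[0,0,17],[0,0,19.5],[0,0,19.5],[0,0,19.5],[0,0,19.5]]}'; python3 go.py 525.5 379.1 16 -22.3;  python3 - <<'E'
from h import *
c=camera("top");im=c["image"]
roi=(250,292,365,360)
print("nest",rect(c,mask(im,*BLU,roi),.019))
y=max(blobs(mask(im,*YEL,(250,298,300,325)),5),key=lambda b:b[1]);b=blobs(mask(im,*BRN,(250,290,300,360)),5)
print("mod",y[0],y[1],rect(c,sum(q[2] for q in b)+y[2]>0,.016))
w=np.argwhere(mask(im,*WHI,(262,300,297,345)))[:,::-1].mean(0);print(plane(c,w,.052))
E
```

```text
clock: 8.0
tcp_pos: [0.5257, 0.377, 0.1295]
ee_rot: [[0.382, 0.924, -0.001], [0.924, -0.382, -0.001], [-0.001, -0.0, -1.0]]
contact_force: [-0.1, 0.3, -1.0]
width: 0.0599
grip_force: 0.0
clk 8.0 p [525.7 377.  129.5] yaw -22.4 w 59.9 grip 0.0 F [-0.1  0.3 -1. ] j [-56.  38.  24. 108. -23.  39. -40.]
[525.5, 379.1, 16.0, -22.3] T [0.2, -0.1, 11.34] rot [-0.0, 0.1, -0.1]
nest ((461.5325622558594, 17.020278930664062), (205.3089141845703, 99.80864715576172), 87.0628890991211)
mod [280.44444444 303.60493827] 81 ((466.37225341796875, 83.40645599365234), (49.50624084472656, 78.90391540527344), 87.25104522705078)
[[0.45268294 0.08320358]]
```

```bash
python3 -m pendant '{"gripper":[6,6,6,6,6,6,2,1.5,1.5,1.5,1.5,1.5],"translation":[[0.2,-0.1,4],[0.2,-0.1,8],[0.2,-0.1,10],[0.2,-0.1,11.3],[0.2,-0.1,11.3],[0.2,-0.1,11.3],[0.2,-0.1,11.3],[0.2,-0.1,11.3],[0.2,-0.1,11.3],[0.2,-0.1,11.3],[0.2,-0.1,11.3],[0.2,-0.1,11.3]],"delta_rot":[[0,0,0],[0,0,0],[0,0,0],[0,0,0],[0,0,0],[0,0,0],[0,0,0],[0,0,0],[0,0,0],[0,0,0],[0,0,0],[0,0,0]]}' 60; python3 go.py 461.6 17 110 -2.9
```

```text
clock: 9.55
tcp_pos: [0.5259, 0.3815, 0.0176]
ee_rot: [[0.38, 0.925, 0.001], [0.925, -0.38, 0.001], [0.001, 0.0, -1.0]]
contact_force: [-0.5, -0.6, 6.1]
width: 0.0227
grip_force: 60.3
clk 9.6 p [525.9 381.5  17.6] yaw -22.4 w 22.7 grip 60.3 F [-0.5 -0.6  6.1] j [-52.  46.  18. 110. -28.  28. -36.]
[461.6, 17.0, 110.0, -2.9] T [-36.15, 7.92, -9.27] rot [0.0, -0.1, -19.5]
```

```bash
python3 -m pendant '{"gripper":[1.5,1.5,1.5,1.5,1.5,1.5,1.5,1.5,1.5,1.5,1.5,1.5,1.5,1.5],"translation":[[0,0,-3],[0,0,-6],[-2,0.5,-9.3],[-6,1.3,-9.3],[-10.5,2.3,-9.3],[-15,3.3,-9.3],[-19.5,4.3,-9.3],[-24,5.3,-9.3],[-28.5,6.3,-9.3],[-32.5,7.2,-9.3],[-35,7.8,-9.3],[-35.9,8,-9.3],[-35.9,8,-9.3],[-35.9,8,-9.3]],"delta_rot":[[0,0,0],[0,0,0],[0,0,-1],[0,0,-3],[0,0,-5],[0,0,-8],[0,0,-10],[0,0,-13],[0,0,-16],[0,0,-18],[0,0,-19],[0,0,-19.5],[0,0,-19.5],[0,0,-19.5]]}'; python3 go.py 461.7 19.4 30 -2.9
```

```text
clock: 11.3
tcp_pos: [0.4633, 0.0199, 0.1097]
ee_rot: [[0.049, 0.999, 0.0], [0.999, -0.049, 0.0], [0.0, 0.0, -1.0]]
contact_force: [-0.0, -0.9, -2.2]
width: 0.0231
grip_force: 59.2
clk 11.3 p [463.3  19.9 109.7] yaw -2.8 w 23.1 grip 59.2 F [-0.  -0.9 -2.2] j [-17.  29.  11. 132. -15.  20.   4.]
[461.7, 19.4, 30.0, -2.9] T [-0.06, -0.16, 7.97] rot [0.0, -0.0, 0.1]
```

```bash
python3 -m pendant '{"gripper":[1.5,1.5,1.5,1.5,1.5,1.5,4.5,4.5,4.5,4.5,4.5,4.5,4.5],"translation":[[-0.1,-0.15,3],[-0.1,-0.15,6],[-0.1,-0.15,7.4],[-0.1,-0.15,7.9],[-0.1,-0.15,8.1],[-0.1,-0.15,8.1],[-0.1,-0.15,8.1],[-0.1,-0.15,8.1],[-0.1,-0.15,8.1],[-0.1,-0.15,5],[-0.1,-0.15,0],[-0.1,-0.15,-2],[-0.1,-0.15,-2]],"delta_rot":[[0,0,0],[0,0,0],[0,0,0],[0,0,0],[0,0,0],[0,0,0],[0,0,0],[0,0,0],[0,0,0],[0,0,0],[0,0,0],[0,0,0],[0,0,0]]}'; python3 go.py 606.5 233.2 130 -2.6
```

```text
clock: 12.92
tcp_pos: [0.4622, 0.018, 0.1311]
ee_rot: [[0.05, 0.999, 0.003], [0.999, -0.05, 0.001], [0.001, 0.003, -1.0]]
contact_force: [0.8, -0.2, -0.7]
width: 0.0451
grip_force: 0.0
clk 12.9 p [462.2  18.  131.1] yaw -2.8 w 45.1 grip 0.0 F [ 0.8 -0.2 -0.7] j [-19.  27.  13. 131. -15.  23.   4.]
[606.5, 233.2, 130.0, -2.6] T [22.21, 13.34, 0.17] rot [0.2, -0.0, -0.2]
```

```bash
python3 -m pendant '{"gripper":[6,6,6,6,6,6,6,6,6,6,6],"translation":[[4,1,-1],[8,3,-1],[12,6,-1],[16,9,-1],[19,11.5,-1],[21.5,13,0],[22.2,13.3,0.2],[22.2,13.3,0.2],[22.2,13.3,0.2],[22.2,13.3,0.2],[22.2,13.3,0.2]],"delta_rot":[[0,0,0],[0,0,0],[0,0,0],[0,0,0],[0,0,0],[0,0,0],[0,0,0],[0,0,0],[0,0,0],[0,0,0],[0,0,0]]}'; python3 go.py 606.5 233.2 16 -2.6;  python3 - <<'E'
from h import *
c=camera("top");im=c["image"]
for x0,x1 in ((262,297),(293,327),(326,357)):
    b=blobs(mask(im,*BRN,(x0,290,x1,360))|mask(im,*YEL,(x0,298,x1,360)),5)
    if b: print("mod",rect(c,sum(q[2] for q in b)>0,.016))
cv2.imwrite("pics/t2.png",cv2.resize(im[200:380,180:380],None,fx=3,fy=3))
E
```

```text
clock: 14.3
tcp_pos: [0.6054, 0.2323, 0.1282]
ee_rot: [[0.051, 0.999, 0.0], [0.999, -0.051, 0.0], [0.0, 0.0, -1.0]]
contact_force: [0.5, 0.7, -0.1]
width: 0.06
grip_force: 0.0
clk 14.3 p [605.4 232.3 128.2] yaw -2.9 w 60.0 grip 0.0 F [ 0.5  0.7 -0.1] j [-37.  37.  17. 108. -16.  38. -13.]
[606.5, 233.2, 16.0, -2.6] T [0.09, 0.1, 11.22] rot [0.0, -0.0, -0.3]
mod ((466.62139892578125, 83.64163208007812), (49.066123962402344, 79.36251831054688), 87.1836166381836)
mod ((462.71966552734375, 15.287309646606445), (49.59902572631836, 79.10442352294922), 88.14048767089844)
```

Modules sit in nests 0 and 1, each within 2 mm of its centre. The third comes next.

```bash
python3 -m pendant '{"gripper":[6,6,6,6,6,6,2,1.5,1.5,1.5,1.5,1.5],"translation":[[0.1,0.1,4],[0.1,0.1,8],[0.1,0.1,10],[0.1,0.1,11.2],[0.1,0.1,11.2],[0.1,0.1,11.2],[0.1,0.1,11.2],[0.1,0.1,11.2],[0.1,0.1,11.2],[0.1,0.1,11.2],[0.1,0.1,11.2],[0.1,0.1,11.2]],"delta_rot":[[0,0,0],[0,0,0],[0,0,0],[0,0,0],[0,0,0],[0,0,0],[0,0,0],[0,0,0],[0,0,0],[0,0,0],[0,0,0],[0,0,0]]}' 60; python3 go.py  500 170 130 -2.9 458.3 -48.9 110 -2.9
```

```text
clock: 15.85
tcp_pos: [0.6068, 0.234, 0.0166]
ee_rot: [[0.05, 0.999, 0.001], [0.999, -0.05, 0.001], [0.001, 0.001, -1.0]]
contact_force: [-1.2, 1.5, 6.3]
width: 0.0228
grip_force: 60.3
clk 15.8 p [606.8 234.   16.6] yaw -2.9 w 22.8 grip 60.3 F [-1.2  1.5  6.3] j [-34.  46.  12. 110. -20.  26. -10.]
[500.0, 170.0, 130.0, -2.9] T [-6.92, -10.34, -11.35] rot [0.1, -0.0, 0.0]
[458.3, -48.9, 110.0, -2.9] T [-28.99, -13.41, -9.37] rot [0.1, -0.0, 0.0]
```

```bash
python3 -m pendant '{"gripper":[1.5,1.5,1.5,1.5,1.5,1.5,1.5,1.5,1.5,1.5,1.5,1.5,1.5,1.5],"translation":[[0,0,-3],[0,0,-7],[-0.5,-2,-10],[-2,-5,-11.3],[-4,-8,-11.3],[-7,-11,-11],[-11,-12.8,-10.5],[-16,-13.4,-10],[-20,-13.4,-9.6],[-24,-13.4,-9.4],[-27.5,-13.4,-9.4],[-28.9,-13.4,-9.4],[-28.9,-13.4,-9.4],[-28.9,-13.4,-9.4]],"delta_rot":[[0,0,0],[0,0,0],[0,0,0],[0,0,0],[0,0,0],[0,0,0],[0,0,0],[0,0,0],[0,0,0],[0,0,0],[0,0,0],[0,0,0],[0,0,0],[0,0,0]]}'; python3 go.py 458.3 -48.1 29 -2.9
```

```text
clock: 17.6
tcp_pos: [0.4584, -0.0469, 0.1098]
ee_rot: [[0.049, 0.999, 0.0], [0.999, -0.049, 0.001], [0.001, 0.0, -1.0]]
contact_force: [-0.3, 0.2, -2.3]
width: 0.0233
grip_force: 59.4
clk 17.6 p [458.4 -46.9 109.8] yaw -2.8 w 23.3 grip 59.4 F [-0.3  0.2 -2.3] j [ -8.  29.  10. 132. -14.  20.  11.]
[458.3, -48.1, 29.0, -2.9] T [-0.13, -0.0, 8.08] rot [0.0, -0.0, 0.1]
```

```bash
python3 -m pendant '{"gripper":[1.5,1.5,1.5,1.5,1.5,1.5,4.5,4.5,4.5,4.5,4.5,4.5,4.5,4.5,4.5,4.5,4.5],"translation":[[-0.1,0,3],[-0.1,0,6],[-0.1,0,7.4],[-0.1,0,7.9],[-0.1,0,8.1],[-0.1,0,8.1],[-0.1,0,8.1],[-0.1,0,8.1],[-0.1,0,8.1],[-0.1,0,5],[-0.1,0,0],[-2,0,-3],[-7,1,-3],[-12,2,-3],[-15,3,-3],[-15,3,-3],[-15,3,-3]],"delta_rot":[[0,0,0],[0,0,0],[0,0,0],[0,0,0],[0,0,0],[0,0,0],[0,0,0],[0,0,0],[0,0,0],[0,0,0],[0,0,0],[0,0,0],[0,0,0],[0,0,0],[0,0,0],[0,0,0],[0,0,0]]}'; python3 - <<'E'
from h import *
c=camera("top");im=c["image"]
for x0,x1 in ((262,297),(293,327),(324,357)):
    b=blobs(mask(im,*BRN,(x0,290,x1,360))|mask(im,*YEL,(x0,298,x1,360)),5)
    if b: print("mod",rect(c,sum(q[2] for q in b)>0,.016))
cv2.imwrite("pics/t3.png",cv2.resize(im[190:370,240:400],None,fx=3,fy=3))
print(plane(c,[[319,209],[309,281],[278,240],[350,250]],.1))
E
```

```text
clock: 19.73
tcp_pos: [0.4802, -0.1988, 0.1396]
ee_rot: [[0.05, 0.999, -0.001], [0.999, -0.05, 0.001], [0.001, -0.001, -1.0]]
contact_force: [-0.3, -0.3, 0.2]
width: 0.0448
grip_force: 0.0
mod ((466.3826599121094, 83.62305450439453), (49.07255554199219, 78.90391540527344), 87.25104522705078)
mod ((462.88275146484375, 15.226634979248047), (49.70972442626953, 78.77440643310547), 88.14048767089844)
mod ((459.58319091796875, -49.8195686340332), (48.81752014160156, 78.99259948730469), 87.429931640625)
[[ 0.7035221  -0.00111587]
 [ 0.5486492   0.01736012]
 [ 0.63494305  0.08522538]
 [ 0.61624922 -0.06879561]]
```

View pics/t3.png

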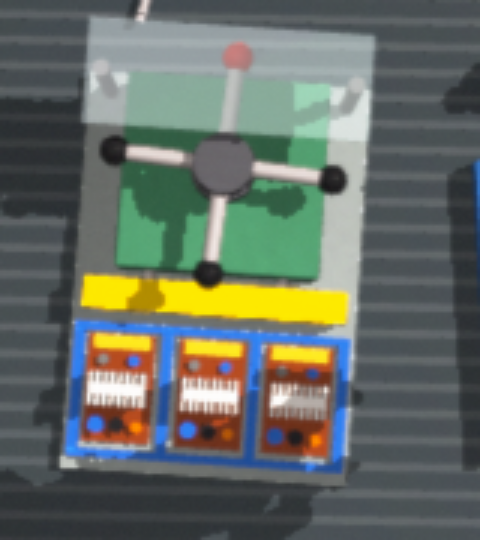

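The picture shows all three modules seated in the nests, with gold contacts at (120,342), (210,350) and (300,353) towards the bar. The red ball at (237,57) puts the wheel at about 4°. Next I'll plan the wheel strokes.

```bash
cat > arc.py <<'E'
# arc.py r z a1 a2 ... : entries for tool at wheel angle a (0 = nest side, + clockwise), tool x tangential
import sys,subprocess,numpy as np
rr,z,*al=map(float,sys.argv[1:]);out=[]
for a in al:
    t=np.radians(177.1-a);out+=["%.1f"%(626.2+rr*np.cos(t)),"%.1f"%(8.5+rr*np.sin(t)),str(z),"%.1f"%(-2.9-a)]
subprocess.run(["python3","go.py"]+out)
E
python3 arc.py 52 150 -20; python3 arc.py 52 88 -20
```

```text
clk 19.8 p [ 480.2 -198.4  139.7] yaw -2.8 w 44.7 grip 0.0 F [-0.6  0.8  0.3] j [  8.  29.  11. 124. -11.  29.  25.]
[576.5, -6.8, 150.0, 17.1] T [19.61, 8.67, -1.03] rot [-0.0, -0.0, -19.9]
clk 19.8 p [ 480.2 -198.4  139.7] yaw -2.8 w 44.7 grip 0.0 F [-0.6  0.8  0.3] j [  8.  29.  11. 124. -11.  29.  25.]
[576.5, -6.8, 88.0, 17.1] T [19.61, 8.68, 5.17] rot [-0.0, -0.0, -19.9]
```

```bash
python3 -m pendant '{"gripper":[0,0,0,0,0,0,0,0,0,0,0,0,0],"translation":[[3,1.3,-1],[7,3,-1],[11,5,-1],[15,7,-1],[18.5,8.3,-1],[19.6,8.7,-1],[19.6,8.7,-1],[19.6,8.7,1],[19.6,8.7,3],[19.6,8.7,5],[19.6,8.7,5.2],[19.6,8.7,5.2],[19.6,8.7,5.2]],"delta_rot":[[0,0,-3],[0,0,-7],[0,0,-12],[0,0,-16],[0,0,-20],[0,0,-20],[0,0,-20],[0,0,-20],[0,0,-20],[0,0,-20],[0,0,-20],[0,0,-20],[0,0,-20]]}'; python3 arc.py 52 88 -20 -10 0 10 20 30 40 50 60 66
```

```text
clock: 21.4
tcp_pos: [0.5776, -0.0084, 0.0886]
ee_rot: [[-0.294, 0.956, 0.001], [0.956, 0.294, -0.0], [-0.0, 0.001, -1.0]]
contact_force: [0.5, -0.0, -0.8]
width: -0.0001
grip_force: 0.0
clk 21.4 p [577.6  -8.4  88.6] yaw 17.1 w -0.1 grip 0.0 F [ 0.5 -0.  -0.8] j [ -9.  36.   6. 118.  -8.  27.  21.]
[576.5, -6.8, 88.0, 17.1] T [0.19, -0.06, 0.06] rot [0.1, 0.0, 0.0]
[574.6, 2.1, 88.0, 7.1] T [1.1, 0.02, 0.06] rot [0.1, 0.0, 10.0]
[574.3, 11.1, 88.0, -2.9] T [1.96, 0.26, 0.06] rot [0.1, 0.0, 20.0]
[575.5, 20.1, 88.0, -12.9] T [2.79, 0.64, 0.06] rot [0.1, 0.0, 30.0]
[578.3, 28.7, 88.0, -22.9] T [3.53, 1.16, 0.06] rot [0.1, 0.0, 40.0]
[582.5, 36.7, 88.0, -32.9] T [4.17, 1.8, 0.06] rot [0.1, -0.0, 50.0]
[588.1, 43.9, 88.0, -42.9] T [4.69, 2.54, 0.07] rot [0.1, -0.0, 60.0]
[594.8, 50.0, 88.0, -52.9] T [5.08, 3.36, 0.07] rot [0.1, -0.0, 70.0]
[602.5, 54.8, 88.0, -62.9] T [5.31, 4.24, 0.07] rot [0.1, -0.0, 80.0]
[607.5, 57.0, 88.0, -68.9] T [5.38, 4.78, 0.07] rot [0.1, -0.0, 86.0]
```

```bash
python3 -m pendant '{"gripper":[0,0,0,0,0,0,0,0,0,0,0,0,0,0,0,0,0,0,0,0],"translation":[[0.6,0,0],[1.1,0,0],[1.55,0.15,0],[1.96,0.26,0],[2.4,0.45,0],[2.8,0.65,0],[3.2,0.9,0],[3.55,1.15,0],[3.85,1.5,0],[4.2,1.8,0],[4.45,2.15,0],[4.7,2.55,0],[4.9,2.95,0],[5.1,3.35,0],[5.2,3.8,0],[5.3,4.25,0],[5.35,4.5,0],[5.35,4.5,0],[5.35,4.5,0],[5.35,4.5,0]],"delta_rot":[[0,0,5],[0,0,10],[0,0,15],[0,0,20],[0,0,25],[0,0,30],[0,0,35],[0,0,40],[0,0,45],[0,0,50],[0,0,55],[0,0,60],[0,0,65],[0,0,70],[0,0,75],[0,0,80],[0,0,83],[0,0,83],[0,0,83],[0,0,83]]}'; python3 go.py; python3 - <<'E'
from h import *
c=camera("top");im=c["image"]
cv2.imwrite("pics/t4.png",cv2.resize(im[190:370,240:400],None,fx=3,fy=3))
E
```

```text
clock: 23.9
tcp_pos: [0.6044, 0.0564, 0.088]
ee_rot: [[0.912, 0.409, 0.0], [0.409, -0.912, 0.0], [0.0, -0.0, -1.0]]
contact_force: [-2.4, -1.0, 1.7]
width: -0.0
grip_force: 1.1
clk 23.9 p [604.4  56.4  88. ] yaw -65.8 w -0.0 grip 1.1 F [-2.4 -1.   1.7] j [-30.  41.  31. 115. -37.  34. -40.]
```

View pics/t4.png

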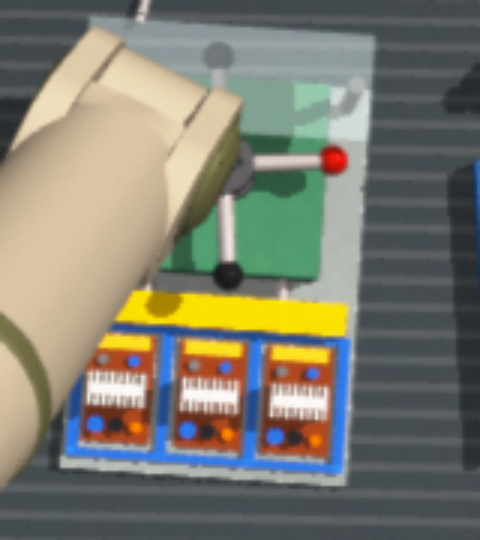

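Spoke 1 moved as planned. The red ball is at crop (334,160), so the wheel is at about 83°. The modules are still seated, and the next spoke waits at (228,274).

```bash
python3 arc.py 52 150 62 -34; python3 - <<'E'
from h import *
c=camera("top");im=c["image"]
b=max(blobs(mask(im,(0,170,90),(6,255,255),(260,195,365,300)),5),key=lambda b:b[1]);p=plane(c,b[0],.1)[0]*1000
d=p-[626.2,8.5];print(b[0],p,np.hypot(*d),"wheel",(-2.9-np.degrees(np.arctan2(d[1],d[0])))%360)
E
```

```text
clk 23.9 p [604.4  56.4  88. ] yaw -65.8 w 0.1 grip 1.1 F [-1.5  0.3  1.6] j [-30.  41.  31. 115. -37.  34. -40.]
[604.1, 55.6, 150.0, -64.9] T [-0.06, 0.05, -6.2] rot [-0.0, -0.0, -0.9]
[581.7, -18.4, 150.0, 31.1] T [-5.13, 5.89, -6.21] rot [-0.0, -0.0, -96.9]
[350.83636364 242.81818182] [631.69154608 -70.39377804] 79.08467166448061 wheel 83.11824460429126
```

```bash
python3 -m pendant '{"gripper":[0,0,0,0,0,0,0,0,0,0,0,0,0,0,0,0,0,0],"translation":[[-0.3,0,-2],[-0.3,0,-5],[-0.5,0.5,-6.2],[-1,1,-6.2],[-1.5,2,-6.2],[-2,2.5,-6.2],[-3,3,-6.2],[-3.5,4,-6.2],[-4,4.5,-6.2],[-4.5,5,-6.2],[-5,5.5,-6.2],[-5.1,5.9,-6.2],[-5.1,5.9,-6.2],[-5.1,5.9,-4],[-5.1,5.9,-2],[-5.1,5.9,0],[-5.1,5.9,0],[-5.1,5.9,0]],"delta_rot":[[0,0,0],[0,0,0],[0,0,-10],[0,0,-20],[0,0,-30],[0,0,-40],[0,0,-50],[0,0,-60],[0,0,-70],[0,0,-80],[0,0,-90],[0,0,-97],[0,0,-97],[0,0,-97],[0,0,-97],[0,0,-97],[0,0,-97],[0,0,-97]]}';  python3 arc.py 52 88 -34 -24 -14 -4 6 16 26 36 46 56 63
```

```text
clock: 26.25
tcp_pos: [0.5826, -0.0183, 0.0886]
ee_rot: [[-0.516, 0.857, 0.001], [0.857, 0.516, -0.0], [-0.001, 0.001, -1.0]]
contact_force: [-0.3, 0.3, 0.6]
width: -0.0003
grip_force: 0.0
clk 26.2 p [582.6 -18.3  88.6] yaw 31.1 w -0.3 grip 0.0 F [-0.3  0.3  0.6] j [ -7.  36.   5. 117.  -7.  27.  34.]
[581.7, -18.4, 88.0, 31.1] T [0.04, -0.09, 0.06] rot [0.0, 0.0, -0.0]
[577.7, -10.2, 88.0, 21.1] T [0.95, -0.01, 0.06] rot [0.0, 0.0, 10.0]
[575.2, -1.5, 88.0, 11.1] T [1.82, 0.23, 0.06] rot [0.0, 0.0, 20.0]
[574.2, 7.5, 88.0, 1.1] T [2.65, 0.61, 0.06] rot [0.0, 0.0, 30.0]
[574.8, 16.5, 88.0, -8.9] T [3.39, 1.12, 0.06] rot [0.1, 0.0, 40.0]
[577.0, 25.3, 88.0, -18.9] T [4.03, 1.77, 0.06] rot [0.1, 0.0, 50.0]
[580.7, 33.6, 88.0, -28.9] T [4.55, 2.51, 0.06] rot [0.1, 0.0, 60.0]
[585.7, 41.2, 88.0, -38.9] T [4.94, 3.33, 0.06] rot [0.1, 0.0, 70.0]
[592.0, 47.7, 88.0, -48.9] T [5.17, 4.21, 0.06] rot [0.1, 0.0, 80.0]
[599.3, 53.0, 88.0, -58.9] T [5.25, 5.11, 0.06] rot [0.1, 0.0, 90.0]
[605.0, 56.0, 88.0, -65.9] T [5.21, 5.75, 0.06] rot [0.1, 0.0, 97.0]
```

```bash
python3 -m pendant '{"gripper":[0,0,0,0,0,0,0,0,0,0,0,0,0,0,0,0,0,0,0,0],"translation":[[0.5,-0.05,0],[0.95,0,0],[1.4,0.1,0],[1.8,0.25,0],[2.25,0.4,0],[2.65,0.6,0],[3.2,0.95,0],[3.55,1.25,0],[3.85,1.55,0],[4.2,1.95,0],[4.55,2.5,0],[4.75,2.9,0],[4.95,3.35,0],[5.1,3.75,0],[5.17,4.2,0],[5.22,4.7,0],[5.25,5.1,0],[5.23,5.45,0],[5.2,5.7,0],[5.2,5.7,0]],"delta_rot":[[0,0,5],[0,0,10],[0,0,15],[0,0,20],[0,0,25],[0,0,30],[0,0,37],[0,0,42],[0,0,47],[0,0,53],[0,0,60],[0,0,65],[0,0,70],[0,0,75],[0,0,80],[0,0,86],[0,0,90],[0,0,94],[0,0,97],[0,0,97]]}'; cat > wh.py <<'E'
from h import *
c=camera("top");im=c["image"]
b=max(blobs(mask(im,(0,150,60),(6,255,255),(260,195,365,300)),3),key=lambda b:b[1]);p=plane(c,b[0],.1)[0]*1000
d=p-[626.2,8.5];print(b[0],b[1],p,np.hypot(*d),"wheel",(-2.9-np.degrees(np.arctan2(d[1],d[0])))%360)
E
python3 wh.py; python3 arc.py 52 150 62 -34
```

```text
clock: 28.75
tcp_pos: [0.6041, 0.0559, 0.0887]
ee_rot: [[0.913, 0.409, 0.001], [0.409, -0.913, 0.001], [0.001, -0.0, -1.0]]
contact_force: [-2.2, 0.0, 0.4]
width: 0.0001
grip_force: 0.9
[315.85074627 281.25373134] 67 [548.366422     2.82531323] 78.0401687200007 wheel 172.93006014756213
clk 28.8 p [604.1  55.9  88.6] yaw -65.8 w -0.2 grip 0.9 F [-1.4 -0.   0.9] j [-32.  41.  33. 115. -40.  35. -37.]
[604.1, 55.6, 150.0, -64.9] T [-0.0, 0.02, -6.14] rot [-0.0, -0.0, -0.9]
[581.7, -18.4, 150.0, 31.1] T [-5.08, 5.86, -6.15] rot [0.0, -0.1, -96.9]
```

```bash
python3 -m pendant '{"gripper":[0,0,0,0,0,0,0,0,0,0,0,0,0,0,0,0,0,0],"translation":[[-0.3,0,-2],[-0.3,0,-5],[-0.5,0.5,-6.2],[-1,1,-6.2],[-1.5,2,-6.2],[-2,2.5,-6.2],[-3,3,-6.2],[-3.5,4,-6.2],[-4,4.5,-6.2],[-4.5,5,-6.2],[-5,5.5,-6.2],[-5.1,5.9,-6.2],[-5.1,5.9,-6.2],[-5.1,5.9,-4],[-5.1,5.9,-2],[-5.1,5.9,0],[-5.1,5.9,0],[-5.1,5.9,0]],"delta_rot":[[0,0,0],[0,0,0],[0,0,-10],[0,0,-20],[0,0,-30],[0,0,-40],[0,0,-50],[0,0,-60],[0,0,-70],[0,0,-80],[0,0,-90],[0,0,-97],[0,0,-97],[0,0,-97],[0,0,-97],[0,0,-97],[0,0,-97],[0,0,-97]]}';  python3 arc.py 52 88 -34 6 56 63
```

```text
clock: 31.05
tcp_pos: [0.5821, -0.019, 0.0887]
ee_rot: [[-0.516, 0.856, 0.001], [0.856, 0.516, -0.0], [-0.001, 0.001, -1.0]]
contact_force: [0.3, -0.1, -1.0]
width: 0.0002
grip_force: 0.0
clk 31.1 p [582.1 -19.   88.7] yaw 31.1 w 0.2 grip 0.0 F [ 0.3 -0.1 -1. ] j [ -9.  36.   8. 117. -10.  27.  37.]
[581.7, -18.4, 88.0, 31.1] T [0.07, -0.0, 0.07] rot [0.0, 0.0, -0.0]
[574.8, 16.5, 88.0, -8.9] T [3.42, 1.21, 0.07] rot [0.1, 0.0, 40.0]
[599.3, 53.0, 88.0, -58.9] T [5.28, 5.19, 0.07] rot [0.1, 0.0, 90.0]
[605.0, 56.0, 88.0, -65.9] T [5.24, 5.84, 0.07] rot [0.1, -0.0, 97.0]
```

```bash
python3 -m pendant '{"gripper":[0,0,0,0,0,0,0,0,0,0,0,0,0,0,0,0,0,0,0,0],"translation":[[0.5,-0.05,0],[0.95,0,0],[1.4,0.1,0],[1.8,0.25,0],[2.25,0.4,0],[2.65,0.6,0],[3.2,0.95,0],[3.55,1.25,0],[3.85,1.55,0],[4.2,1.95,0],[4.55,2.5,0],[4.75,2.9,0],[4.95,3.35,0],[5.1,3.75,0],[5.17,4.2,0],[5.22,4.7,0],[5.25,5.1,0],[5.23,5.45,0],[5.2,5.75,0],[5.2,5.75,0]],"delta_rot":[[0,0,5],[0,0,10],[0,0,15],[0,0,20],[0,0,25],[0,0,30],[0,0,37],[0,0,42],[0,0,47],[0,0,53],[0,0,60],[0,0,65],[0,0,70],[0,0,75],[0,0,80],[0,0,86],[0,0,90],[0,0,94],[0,0,97],[0,0,97]]}'; python3 go.py 604 56 160 -64.9 590 -100 170 0 532.5 -362.4 120 -2.9
```

```text
clock: 33.55
tcp_pos: [0.604, 0.0557, 0.0887]
ee_rot: [[0.912, 0.409, 0.001], [0.409, -0.912, 0.001], [0.001, -0.001, -1.0]]
contact_force: [-2.7, -0.2, 1.2]
width: -0.0001
grip_force: 0.9
clk 33.5 p [604.   55.7  88.7] yaw -65.8 w -0.1 grip 0.9 F [-2.7 -0.2  1.2] j [-33.  42.  36. 115. -42.  36. -35.]
[604.0, 56.0, 160.0, -64.9] T [0.02, -0.03, -7.13] rot [-0.0, -0.1, -0.9]
[590.0, -100.0, 170.0, 0.0] T [-7.64, 13.63, -8.15] rot [-0.0, -0.1, -65.8]
[532.5, -362.4, 120.0, -2.9] T [-23.63, 35.22, -3.17] rot [-0.0, -0.1, -62.9]
```

```bash
python3 -m pendant '{"gripper":[0,0,0,0,0,0,0,0,0,0,0,0,0,0,0,0,0],"translation":[[-0.3,0,-2],[-0.3,0,-5],[-1,2,-7.2],[-3,5,-7.2],[-5,8,-7.2],[-7,12,-7.2],[-10,16,-7.2],[-13,20,-7.2],[-16,24,-7.2],[-19,28,-7],[-21,32,-6],[-23,34.5,-4],[-23.6,35.2,-3.2],[-23.6,35.2,-3.2],[-23.6,35.2,-3.2],[-23.6,35.2,-3.2],[-23.6,35.2,-3.2]],"delta_rot":[[0,0,0],[0,0,0],[0,0,-6],[0,0,-12],[0,0,-18],[0,0,-24],[0,0,-30],[0,0,-36],[0,0,-42],[0,0,-48],[0,0,-54],[0,0,-60],[0,0,-63],[0,0,-63],[0,0,-63],[0,0,-63],[0,0,-63]]}'; python3 wh.py;python3 go.py 532.5 -362.4 48 -2.9; python3 - <<'E'
from h import *
c=camera("top");im=c["image"]
for x0,x1 in ((262,297),(293,327),(324,357)):
    b=blobs(mask(im,*BRN,(x0,290,x1,360))|mask(im,*YEL,(x0,310,x1,360)),5)
    if b: print("mod",rect(c,sum(q[2] for q in b)>0,.016))
print("bar",rect(c,mask(im,*YEL,(250,275,365,310)),.04))
E
```

```text
clock: 35.67
tcp_pos: [0.5331, -0.3619, 0.1203]
ee_rot: [[0.049, 0.999, 0.001], [0.999, -0.049, -0.0], [-0.0, 0.001, -1.0]]
contact_force: [-0.5, -0.3, -0.2]
width: 0.0
grip_force: 0.0
[277.35616438 246.32876712] 73 [621.3381335   86.26076846] 77.91261038546203 wheel 263.5223309551442
clk 35.7 p [ 532.9 -362.1  120.1] yaw -2.8 w 0.2 grip 0.0 F [-0.8 -0.7 -0. ] j [ 18.  38.  18. 109. -18.  37.  44.]
[532.5, -362.4, 48.0, -2.9] T [-0.03, -0.04, 7.21] rot [0.0, 0.0, 0.1]
mod ((460.59674072265625, 83.85247802734375), (48.98988342285156, 67.28353118896484), 87.08697509765625)
mod ((457.16571044921875, 15.903470993041992), (49.677642822265625, 67.05447387695312), 86.92315673828125)
mod ((455.063720703125, -52.65016174316406), (55.65494918823242, 70.20777893066406), 88.30152893066406)
bar ((503.9566650390625, 14.874824523925781), (194.29586791992188, 25.002281188964844), 87.19346618652344)
```

```bash
python3 - <<'E'
from h import *
c=camera("top");im=c["image"]
for x0,x1 in ((262,297),(293,327),(324,357)):
    b=blobs(mask(im,*BRN,(x0,290,x1,360)),5)
    if b: print("mod",rect(c,sum(q[2] for q in b)>0,.016))
E
python3 -m pendant '{"gripper":[0,0,0,0,0,0,0,0],"translation":[[0,0,3],[0,0,5],[0,0,6.5],[0,0,7],[0,0,7.2],[0,0,7.3],[0,0,7.4],[0,0,7.4]],"delta_rot":[[0,0,0],[0,0,0],[0,0,0],[0,0,0],[0,0,0],[0,0,0],[0,0,0],[0,0,0]]}'; python3 go.py
```

```text
mod ((460.5357666015625, 83.91055297851562), (48.99595260620117, 67.1818618774414), 87.19317626953125)
mod ((457.16571044921875, 15.903470993041992), (49.677642822265625, 67.05447387695312), 86.92315673828125)
mod ((453.8272399902344, -49.1739501953125), (49.96294403076172, 67.37169647216797), 86.92320251464844)
clock: 36.83
tcp_pos: [0.5327, -0.3626, 0.0461]
ee_rot: [[0.05, 0.999, 0.0], [0.999, -0.05, -0.0], [-0.0, 0.0, -1.0]]
contact_force: [-0.2, -0.6, 0.3]
width: -0.0001
grip_force: 0.0
clk 36.8 p [ 532.7 -362.6   46.1] yaw -2.9 w -0.1 grip 0.0 F [-0.2 -0.6  0.3] j [ 20.  43.  15. 110. -21.  29.  46.]
```

```bash
python3 -m pendant '{"gripper":[0,0,0,0,0],"translation":[[0,0,0.1],[0,0,0.2],[0,0,0.25],[0,0,0.3],[0,0,0.3]],"delta_rot":[[0,0,0],[0,0,0],[0,0,0],[0,0,0],[0,0,0]]}'
```

```text
clock: 37.45
tcp_pos: [0.5326, -0.3626, 0.0432]
ee_rot: [[0.05, 0.999, 0.0], [0.999, -0.05, -0.0], [0.0, 0.0, -1.0]]
contact_force: [0.2, 1.2, 6.1]
width: -0.0001
grip_force: 3.1
```

```bash
python3 -m pendant '{"gripper":[0,0,0],"translation":[[0,0,0.05],[0,0,0.08],[0,0,0.08]],"delta_rot":[[0,0,0],[0,0,0],[0,0,0]]}'
```

```text
clock: 37.83
tcp_pos: [0.5327, -0.3626, 0.0431]
ee_rot: [[0.05, 0.999, 0.001], [0.999, -0.05, -0.0], [0.0, 0.001, -1.0]]
contact_force: [-3.2, 1.7, 13.9]
width: -0.0002
grip_force: 6.8
```

```bash
python3 -m pendant '{"gripper":[0,0,0,0,0,0,0,0,0,0,0,0,0,0,0],"translation":[[0,0,0],[0,0,0],[0,0,0],[0,0,0],[0,0,0],[0,0,0],[0,0,0],[0,0,0],[0,0,-0.5],[0,0,-2],[0,0,-5],[0,0,-9],[0,0,-11.5],[0,0,-11.5],[0,0,-11.5]],"delta_rot":[[0,0,0],[0,0,0],[0,0,0],[0,0,0],[0,0,0],[0,0,0],[0,0,0],[0,0,0],[0,0,0],[0,0,0],[0,0,0],[0,0,0],[0,0,0],[0,0,0],[0,0,0]]}'; python3 arc.py 52 158 20; python3 arc.py 52 88 20
```

```text
clock: 39.7
tcp_pos: [0.5323, -0.3622, 0.1568]
ee_rot: [[0.05, 0.999, -0.0], [0.999, -0.05, 0.0], [0.0, -0.0, -1.0]]
contact_force: [0.1, -0.0, -0.7]
width: 0.0001
grip_force: 0.0
clk 39.7 p [ 532.3 -362.2  156.8] yaw -2.9 w 0.1 grip 0.0 F [ 0.1 -0.  -0.7] j [ 16.  35.  20. 107. -17.  41.  43.]
[578.3, 28.7, 158.0, -22.9] T [39.27, 2.65, -0.1] rot [-0.0, -0.0, 20.0]
clk 39.7 p [ 532.3 -362.2  156.8] yaw -2.9 w 0.1 grip 0.0 F [ 0.1 -0.  -0.7] j [ 16.  35.  20. 107. -17.  41.  43.]
[578.3, 28.7, 88.0, -22.9] T [39.27, 2.65, 6.9] rot [-0.0, -0.0, 20.0]
```

```bash
python3 -m pendant '{"gripper":[0,0,0,0,0,0,0,0,0,0,0,0,0,0,0,0,0],"translation":[[4,0,0],[9,0.5,0],[14,1,0],[19,1.3,0],[24,1.6,0],[29,2,0],[34,2.3,0],[38,2.6,0],[39.3,2.65,0],[39.3,2.65,0],[39.3,2.65,0],[39.3,2.65,2],[39.3,2.65,4],[39.3,2.65,6],[39.3,2.65,6.9],[39.3,2.65,6.9],[39.3,2.65,6.9]],"delta_rot":[[0,0,2],[0,0,5],[0,0,8],[0,0,11],[0,0,14],[0,0,17],[0,0,20],[0,0,20],[0,0,20],[0,0,20],[0,0,20],[0,0,20],[0,0,20],[0,0,20],[0,0,20],[0,0,20],[0,0,20]]}'; python3 arc.py 52 88 20 10 0 -10 -20 -30 -40 -50 -60 -64
```

```text
clock: 41.82
tcp_pos: [0.579, 0.0281, 0.0886]
ee_rot: [[0.389, 0.921, 0.001], [0.921, -0.389, -0.0], [0.0, 0.001, -1.0]]
contact_force: [0.1, -0.2, 0.7]
width: 0.0001
grip_force: 0.0
clk 41.8 p [579.   28.1  88.6] yaw -22.9 w 0.1 grip 0.0 F [ 0.1 -0.2  0.7] j [-24.  38.  23. 119. -30.  29.  -1.]
[578.3, 28.7, 88.0, -22.9] T [0.03, -0.09, 0.06] rot [0.0, -0.0, -0.0]
[575.5, 20.1, 88.0, -12.9] T [-0.87, -0.01, 0.06] rot [0.0, -0.0, -10.0]
[574.3, 11.1, 88.0, -2.9] T [-1.75, 0.23, 0.06] rot [0.0, -0.0, -20.0]
[574.6, 2.1, 88.0, 7.1] T [-2.57, 0.61, 0.06] rot [0.1, -0.0, -30.0]
[576.5, -6.8, 88.0, 17.1] T [-3.31, 1.13, 0.06] rot [0.1, -0.0, -40.0]
[579.9, -15.2, 88.0, 27.1] T [-3.95, 1.77, 0.06] rot [0.1, 0.0, -50.0]
[584.7, -22.9, 88.0, 37.1] T [-4.48, 2.51, 0.06] rot [0.1, 0.0, -60.0]
[590.8, -29.6, 88.0, 47.1] T [-4.86, 3.33, 0.06] rot [0.1, 0.0, -70.0]
[598.0, -35.2, 88.0, 57.1] T [-5.09, 4.22, 0.06] rot [0.1, 0.0, -80.0]
[601.1, -37.0, 88.0, 61.1] T [-5.14, 4.57, 0.07] rot [0.1, 0.0, -84.0]
```

```bash
python3 -m pendant '{"gripper":[0,0,0,0,0,0,0,0,0,0,0,0,0,0,0,0,0,0,0],"translation":[[-0.45,-0.05,0],[-0.87,0,0],[-1.3,0.1,0],[-1.75,0.23,0],[-2.15,0.4,0],[-2.57,0.6,0],[-2.95,0.87,0],[-3.3,1.13,0],[-3.65,1.45,0],[-3.95,1.77,0],[-4.2,2.13,0],[-4.48,2.5,0],[-4.67,2.9,0],[-4.86,3.33,0],[-5,3.77,0],[-5.09,4.2,0],[-5.14,4.57,0],[-5.14,4.57,0],[-5.14,4.57,0]],"delta_rot":[[0,0,-5],[0,0,-10],[0,0,-15],[0,0,-20],[0,0,-25],[0,0,-30],[0,0,-35],[0,0,-40],[0,0,-45],[0,0,-50],[0,0,-55],[0,0,-60],[0,0,-65],[0,0,-70],[0,0,-75],[0,0,-80],[0,0,-84],[0,0,-84],[0,0,-84]]}'; python3 wh.py; python3 arc.py 52 150 -62 34
```

```text
clock: 44.2
tcp_pos: [0.6007, -0.0366, 0.0884]
ee_rot: [[-0.875, 0.484, 0.0], [0.484, 0.875, -0.0], [-0.0, -0.0, -1.0]]
contact_force: [-1.2, 0.1, 1.6]
width: -0.0001
grip_force: 0.8
[307.95774648 280.81690141] 71 [548.99835064  19.57729601] 77.9923146924248 wheel 185.26536595935306
clk 44.2 p [600.7 -36.5  88.3] yaw 61.1 w -0.1 grip 0.8 F [-1.7  0.4  1.3] j [ -2.  37.  -0. 115.   0.  29.  59.]
[599.5, -36.1, 150.0, 59.1] T [0.13, -0.02, -6.17] rot [-0.0, 0.0, 2.0]
[584.6, 39.7, 150.0, -36.9] T [5.1, 5.89, -6.17] rot [0.0, 0.0, 98.0]
```

```bash
python3 -m pendant '{"gripper":[0,0,0,0,0,0,0,0,0,0,0,0,0,0,0,0,0,0],"translation":[[0.3,0,-2],[0.3,0,-5],[0.5,0.5,-6.2],[1,1,-6.2],[1.5,2,-6.2],[2,2.5,-6.2],[3,3,-6.2],[3.5,4,-6.2],[4,4.5,-6.2],[4.5,5,-6.2],[5,5.5,-6.2],[5.1,5.9,-6.2],[5.1,5.9,-6.2],[5.1,5.9,-4],[5.1,5.9,-2],[5.1,5.9,0],[5.1,5.9,0],[5.1,5.9,0]],"delta_rot":[[0,0,0],[0,0,0],[0,0,10],[0,0,20],[0,0,30],[0,0,40],[0,0,50],[0,0,60],[0,0,70],[0,0,80],[0,0,90],[0,0,98],[0,0,98],[0,0,98],[0,0,98],[0,0,98],[0,0,98],[0,0,98]]}';  python3 arc.py 52 88 34 24 14 4 -6 -16 -26 -36 -46 -56 -64
```

```text
clock: 46.5
tcp_pos: [0.585, 0.0395, 0.089]
ee_rot: [[0.599, 0.801, 0.001], [0.801, -0.599, 0.0], [0.001, 0.001, -1.0]]
contact_force: [-0.5, -0.8, -0.5]
width: -0.0001
grip_force: 0.0
clk 46.5 p [585.   39.5  89. ] yaw -36.8 w -0.1 grip 0.0 F [-0.5 -0.8 -0.5] j [-26.  38.  25. 118. -31.  30. -15.]
[584.6, 39.7, 88.0, -36.9] T [-0.01, -0.05, 0.1] rot [0.0, -0.1, 0.1]
[579.8, 32.0, 88.0, -26.9] T [-0.91, 0.03, 0.09] rot [0.0, -0.0, -9.9]
[576.4, 23.6, 88.0, -16.9] T [-1.79, 0.26, 0.09] rot [0.0, -0.0, -19.9]
[574.6, 14.7, 88.0, -6.9] T [-2.61, 0.65, 0.09] rot [0.0, -0.0, -29.9]
[574.3, 5.7, 88.0, 3.1] T [-3.35, 1.17, 0.09] rot [0.1, -0.0, -39.9]
[575.6, -3.3, 88.0, 13.1] T [-3.99, 1.81, 0.09] rot [0.1, -0.0, -49.9]
[578.4, -11.9, 88.0, 23.1] T [-4.51, 2.55, 0.09] rot [0.1, -0.0, -59.9]
[582.6, -19.9, 88.0, 33.1] T [-4.9, 3.36, 0.09] rot [0.1, -0.0, -69.9]
[588.2, -27.0, 88.0, 43.1] T [-5.13, 4.24, 0.09] rot [0.1, -0.0, -79.9]
[595.0, -33.1, 88.0, 53.1] T [-5.22, 5.15, 0.09] rot [0.1, -0.0, -89.9]
[601.1, -37.0, 88.0, 61.1] T [-5.16, 5.87, 0.09] rot [0.1, -0.0, -97.9]
```

```bash
python3 -m pendant '{"gripper":[0,0,0,0,0,0,0,0,0,0,0,0,0,0,0,0,0,0,0,0],"translation":[[-0.5,0,0.05],[-0.95,0.03,0.1],[-1.4,0.15,0.1],[-1.8,0.27,0.1],[-2.25,0.45,0.1],[-2.6,0.65,0.1],[-3.15,1,0.1],[-3.5,1.3,0.1],[-3.85,1.65,0.1],[-4.15,2,0.1],[-4.5,2.55,0.1],[-4.7,2.95,0.1],[-4.9,3.35,0.1],[-5.03,3.8,0.1],[-5.13,4.25,0.1],[-5.2,4.75,0.1],[-5.22,5.15,0.1],[-5.2,5.5,0.1],[-5.16,5.87,0.1],[-5.16,5.87,0.1]],"delta_rot":[[0,0,-5],[0,0,-10],[0,0,-15],[0,0,-20],[0,0,-25],[0,0,-30],[0,0,-37],[0,0,-42],[0,0,-47],[0,0,-53],[0,0,-60],[0,0,-65],[0,0,-70],[0,0,-75],[0,0,-80],[0,0,-86],[0,0,-90],[0,0,-94],[0,0,-98],[0,0,-98]]}'; python3 wh.py; python3 arc.py 52 150 -62 34
```

```text
clock: 49.0
tcp_pos: [0.6007, -0.037, 0.0879]
ee_rot: [[-0.876, 0.483, 0.001], [0.483, 0.876, -0.0], [-0.001, 0.0, -1.0]]
contact_force: [-2.2, 1.1, -0.1]
width: -0.0001
grip_force: 0.7
clk 49.0 p [600.7 -37.   87.8] yaw 61.1 w 0.1 grip 0.6 F [-0.9  0.3  0.7] j [  0.  37.  -3. 114.   4.  29.  55.]
[599.5, -36.1, 150.0, 59.1] T [0.14, 0.02, -6.22] rot [0.0, 0.1, 2.0]
[584.6, 39.7, 150.0, -36.9] T [5.11, 5.93, -6.22] rot [0.1, 0.0, 98.0]Traceback (most recent call last):
  File "wh.py", line 3, in <module>
    b=max(blobs(mask(im,(0,150,60),(6,255,255),(260,195,365,300)),3),key=lambda b:b[1]);p=plane(c,b[0],.1)[0]*1000
ValueError: max() iterable argument is empty
```

```bash
python3 -m pendant '{"gripper":[0,0,0,0,0,0,0,0,0,0,0,0,0,0,0,0,0,0],"translation":[[0.3,0,-2],[0.3,0,-5],[0.5,0.5,-6.2],[1,1,-6.2],[1.5,2,-6.2],[2,2.5,-6.2],[3,3,-6.2],[3.5,4,-6.2],[4,4.5,-6.2],[4.5,5,-6.2],[5,5.5,-6.2],[5.1,5.9,-6.2],[5.1,5.9,-6.2],[5.1,5.9,-4],[5.1,5.9,-2],[5.1,5.9,0],[5.1,5.9,0],[5.1,5.9,0]],"delta_rot":[[0,0,0],[0,0,0],[0,0,10],[0,0,20],[0,0,30],[0,0,40],[0,0,50],[0,0,60],[0,0,70],[0,0,80],[0,0,90],[0,0,98],[0,0,98],[0,0,98],[0,0,98],[0,0,98],[0,0,98],[0,0,98]]}';  python3 arc.py 52 88 34 -6 -56 -64 -65
```

```text
clock: 51.3
tcp_pos: [0.5849, 0.0393, 0.088]
ee_rot: [[0.599, 0.801, 0.001], [0.801, -0.599, 0.0], [0.001, 0.001, -1.0]]
contact_force: [-0.2, 1.0, -0.2]
width: -0.0
grip_force: 0.0
clk 51.3 p [584.9  39.3  88. ] yaw -36.8 w -0.0 grip 0.0 F [-0.2  1.  -0.2] j [-24.  38.  21. 118. -27.  29. -19.]
[584.6, 39.7, 88.0, -36.9] T [0.02, -0.04, -0.0] rot [0.0, -0.1, 0.1]
[574.3, 5.7, 88.0, 3.1] T [-3.32, 1.17, -0.0] rot [0.1, -0.0, -39.9]
[595.0, -33.1, 88.0, 53.1] T [-5.19, 5.15, -0.0] rot [0.1, -0.0, -89.9]
[601.1, -37.0, 88.0, 61.1] T [-5.13, 5.87, -0.0] rot [0.1, -0.0, -97.9]
[601.9, -37.5, 88.0, 62.1] T [-5.13, 5.97, -0.0] rot [0.1, -0.0, -98.9]
```

```bash
python3 -m pendant '{"gripper":[0,0,0,0,0,0,0,0,0,0,0,0,0,0,0,0,0,0,0,0],"translation":[[-0.5,0,0],[-0.95,0.03,0],[-1.4,0.15,0],[-1.8,0.27,0],[-2.25,0.45,0],[-2.6,0.65,0],[-3.15,1,0],[-3.5,1.3,0],[-3.85,1.65,0],[-4.15,2,0],[-4.5,2.55,0],[-4.7,2.95,0],[-4.9,3.35,0],[-5.03,3.8,0],[-5.13,4.25,0],[-5.2,4.75,0],[-5.22,5.15,0],[-5.2,5.5,0],[-5.16,5.9,0],[-5.16,5.9,0]],"delta_rot":[[0,0,-5],[0,0,-10],[0,0,-15],[0,0,-20],[0,0,-25],[0,0,-30],[0,0,-37],[0,0,-42],[0,0,-47],[0,0,-53],[0,0,-60],[0,0,-65],[0,0,-70],[0,0,-75],[0,0,-80],[0,0,-86],[0,0,-90],[0,0,-94],[0,0,-98],[0,0,-98]]}'; python3 go.py 595 -37 155 61 458.3 -48.9 130 -2.9
```

```text
clock: 53.8
tcp_pos: [0.6008, -0.0374, 0.088]
ee_rot: [[-0.876, 0.483, 0.001], [0.483, 0.876, -0.0], [-0.001, 0.0, -1.0]]
contact_force: [-1.7, 0.1, -0.2]
width: 0.0
grip_force: 0.7
clk 53.8 p [600.8 -37.4  88. ] yaw 61.1 w 0.0 grip 0.7 F [-1.7  0.1 -0.2] j [  2.  37.  -6. 114.   8.  29.  52.]
[595.0, -37.0, 155.0, 61.0] T [0.52, -0.25, -6.7] rot [0.0, 0.1, 0.1]
[458.3, -48.9, 130.0, -2.9] T [11.92, -7.89, -4.22] rot [0.0, 0.0, 64.0]
```

```bash
python3 go.py 480 -199 150 -2.9 | tail -1; python3 -m pendant '{"gripper":[0,0,0,6,6,6,6,6,6,6,6,6],"translation":[[0.3,0,-2],[0.3,0,-5],[0.5,-1,-6.5],[1,-3,-6.5],[1.5,-6,-6.5],[2,-9,-6.2],[2,-12,-6.2],[2,-15,-6.2],[2,-17,-6.2],[2.3,-19,-6.2],[2.6,-19.9,-6.2],[2.6,-19.9,-6.2]],"delta_rot":[[0,0,0],[0,0,0],[0,0,7],[0,0,15],[0,0,23],[0,0,31],[0,0,39],[0,0,47],[0,0,55],[0,0,62],[0,0,64],[0,0,64]]}'; cat > mods.py <<'E'
from h import *
c=camera("top");im=c["image"]
for x0,x1 in ((262,297),(293,327),(324,357)):
    b=blobs(mask(im,*BRN,(x0,290,x1,360))|mask(im,*YEL,(x0,298,x1,360)),5)
    if b: print("mod",rect(c,sum(q[2] for q in b)>0,.016))
print("bar",rect(c,mask(im,*YEL,(250,275,365,297)),.04))
g=cv2.resize(im[190:370,240:460],None,fx=3,fy=3);cv2.imwrite("pics/t5.png",g)
E
python3 mods.py;python3 go.py
```

```text
[480.0, -199.0, 150.0, -2.9] T [2.77, -19.99, -6.21] rot [0.0, 0.0, 64.0]
clock: 55.3
tcp_pos: [0.4818, -0.1989, 0.1499]
ee_rot: [[0.049, 0.999, 0.001], [0.999, -0.049, -0.0], [-0.0, 0.001, -1.0]]
contact_force: [0.5, 0.5, 0.9]
width: 0.0599
grip_force: 0.0
mod ((462.4415283203125, 79.69171142578125), (47.841529846191406, 79.28732299804688), 87.06623077392578)
mod ((462.88818359375, 15.39265251159668), (49.37751388549805, 78.77440643310547), 88.14048767089844)
mod ((459.58319091796875, -49.8195686340332), (48.81752014160156, 78.99259948730469), 87.429931640625)
bar ((532.4218139648438, 13.406700134277344), (195.3720703125, 25.555824279785156), 87.19380950927734)
clk 55.4 p [ 482.3 -198.4  149.6] yaw -2.8 w 59.9 grip 0.0 F [ 0.7 -0.2  0.4] j [  9.  28.  10. 123.  -9.  30.  23.]
```

View pics/t5.png

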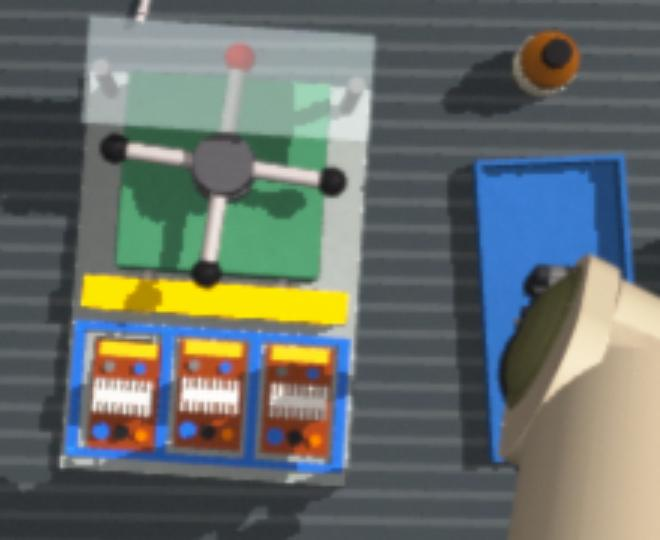

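The picture shows the wheel back near 5°, with the red ball at (240,57), and the bar open. The module in nest 0 was nudged about 5 mm but is still seated. I'll start moving modules to the tray with the nest 2 module.

```bash
python3 go.py 459.6 -49.8 100 -2.9 | tail -1;  python3 -m pendant '{"gripper":[6,6,6,6,6,6,6,6],"translation":[[4,-0.6,0],[8,-1.2,1],[12,-1.9,3],[14.5,-2.8,4.9],[15,-3,5],[15,-3,5],[15,-3,5],[15,-3,5]],"delta_rot":[[0,0,0],[0,0,0],[0,0,0],[0,0,0],[0,0,0],[0,0,0],[0,0,0],[0,0,0]]}'; python3 go.py 459.6 -49.8 28 -2.9
```

```text
[459.6, -49.8, 100.0, -2.9] T [14.73, -2.99, 4.96] rot [0.1, -0.0, 0.1]
clock: 56.35
tcp_pos: [0.4599, -0.0484, 0.0995]
ee_rot: [[0.051, 0.999, 0.001], [0.999, -0.051, -0.0], [-0.0, 0.001, -1.0]]
contact_force: [-0.4, -0.3, 0.5]
width: 0.0604
grip_force: 0.0
clk 56.4 p [459.9 -48.4  99.5] yaw -2.9 w 60.4 grip 0.0 F [-0.4 -0.3  0.5] j [ -7.  30.   8. 132. -13.  18.  10.]
[459.6, -49.8, 28.0, -2.9] T [-0.14, -0.03, 7.15] rot [0.1, 0.0, -0.0]
```

```bash
python3 -m pendant '{"gripper":[6,6,6,6,6,2,1.5,1.5,1.5,1.5,1.5,1.5,1.5,1.5,1.5],"translation":[[-0.1,0,3],[-0.1,0,6],[-0.1,0,7.1],[-0.1,0,7.1],[-0.1,0,7.1],[-0.1,0,7.1],[-0.1,0,7.1],[-0.1,0,7.1],[-0.1,0,7.1],[-0.1,0,7.1],[-0.1,0,6],[-0.1,0,3],[-0.1,0,-1],[-0.1,0,-1],[-0.1,0,-1]],"delta_rot":[[0,0,0],[0,0,0],[0,0,0],[0,0,0],[0,0,0],[0,0,0],[0,0,0],[0,0,0],[0,0,0],[0,0,0],[0,0,0],[0,0,0],[0,0,0],[0,0,0],[0,0,0]]}' 60; python3 go.py 462.4 -247.4 110 -86.4 532.3 -243 110 -86.4 602.2 -238.6 110 -86.4
```

```text
clock: 58.22
tcp_pos: [0.4592, -0.0483, 0.1091]
ee_rot: [[0.05, 0.999, 0.001], [0.999, -0.05, 0.0], [0.0, 0.001, -1.0]]
contact_force: [0.3, -0.2, -3.0]
width: 0.0224
grip_force: 59.5
clk 58.2 p [459.2 -48.3 109.1] yaw -2.8 w 22.4 grip 59.5 F [ 0.3 -0.2 -3. ] j [ -8.  29.   9. 132. -13.  20.  10.]
[462.4, -247.4, 110.0, -86.4] T [-19.87, 1.31, -0.09] rot [0.0, -0.0, 83.6]
[532.3, -243.0, 110.0, -86.4] T [-19.09, 8.27, -0.09] rot [0.0, -0.0, 83.6]
[602.2, -238.6, 110.0, -86.4] T [-18.3, 15.23, -0.08] rot [0.0, -0.0, 83.6]
```

```bash
python3 -m pendant '{"gripper":[1.5,1.5,1.5,1.5,1.5,1.5,1.5,1.5,1.5,1.5,1.5,1.5,1.5,1.5],"translation":[[-2,0,0],[-5,0.5,0],[-8,1,0],[-11,2,0],[-13,4,0],[-15,6,0],[-16.5,9,0],[-17.5,12,0],[-18,14.5,0],[-18.3,15.2,0],[-18.3,15.2,0],[-18.3,15.2,0],[-18.3,15.2,0],[-18.3,15.2,0]],"delta_rot":[[0,0,6],[0,0,13],[0,0,21],[0,0,29],[0,0,37],[0,0,45],[0,0,53],[0,0,61],[0,0,69],[0,0,77],[0,0,83.6],[0,0,83.6],[0,0,83.6],[0,0,83.6]]}'; python3 go.py 602.2 -238.6 22 -86.4
```

```text
clock: 59.98
tcp_pos: [0.6017, -0.2392, 0.1089]
ee_rot: [[0.998, 0.062, -0.0], [0.062, -0.998, 0.0], [-0.0, -0.0, -1.0]]
contact_force: [-0.1, 0.1, -2.6]
width: 0.0228
grip_force: 59.3
clk 60.0 p [ 601.7 -239.2  108.9] yaw -86.4 w 22.8 grip 59.3 F [-0.1  0.1 -2.6] j [ -4.  42.  34. 109. -35.  40. -36.]
[602.2, -238.6, 22.0, -86.4] T [0.06, -0.05, 8.69] rot [-0.0, 0.0, -0.0]
```

```bash
python3 -m pendant '{"gripper":[1.5,1.5,1.5,1.5,1.5,1.5,4.5,4.5,4.5,4.5,4.5,4.5,4.5],"translation":[[0,0,3],[0,0,6],[0,0,8],[0,0,8.6],[0,0,8.75],[0,0,8.75],[0,0,8.75],[0,0,8.75],[0,0,8.75],[0,0,6],[0,0,1],[0,0,0],[0,0,0]],"delta_rot":[[0,0,0],[0,0,0],[0,0,0],[0,0,0],[0,0,0],[0,0,0],[0,0,0],[0,0,0],[0,0,0],[0,0,0],[0,0,0],[0,0,0],[0,0,0]]}'; python3 go.py 462.9 15.4 110 -2.2
```

```text
clock: 61.6
tcp_pos: [0.6023, -0.2387, 0.1096]
ee_rot: [[0.998, 0.062, 0.001], [0.062, -0.998, -0.0], [0.001, 0.0, -1.0]]
contact_force: [0.2, 0.2, -0.4]
width: 0.0447
grip_force: 0.0
clk 61.6 p [ 602.3 -238.7  109.6] yaw -86.4 w 44.7 grip 0.0 F [ 0.2  0.2 -0.4] j [ -5.  42.  34. 109. -36.  40. -36.]
[462.9, 15.4, 110.0, -2.2] T [-12.34, -26.22, -0.07] rot [0.1, -0.1, -84.2]
```

```bash
python3 -m pendant '{"gripper":[6,6,6,6,6,6,6,6,6,6,6,6,6],"translation":[[-2,-1,0],[-5,-4,0],[-8,-8,0],[-10,-12,0],[-11,-16,0],[-12,-20,0],[-12.3,-24,0],[-12.3,-26,0],[-12.3,-26.2,0],[-12.3,-26.2,0],[-12.3,-26.2,0],[-12.3,-26.2,0],[-12.3,-26.2,0]],"delta_rot":[[0,0,-7],[0,0,-15],[0,0,-24],[0,0,-33],[0,0,-42],[0,0,-51],[0,0,-60],[0,0,-69],[0,0,-78],[0,0,-84.2],[0,0,-84.2],[0,0,-84.2],[0,0,-84.2]]}'; python3 go.py 462.9 15.4 28 -2.2
```

```text
clock: 63.22
tcp_pos: [0.4629, 0.015, 0.1088]
ee_rot: [[0.041, 0.999, -0.0], [0.999, -0.041, -0.0], [-0.0, -0.0, -1.0]]
contact_force: [-0.5, 0.2, -0.1]
width: 0.0602
grip_force: 0.0
clk 63.2 p [462.9  15.  108.8] yaw -2.4 w 60.2 grip 0.0 F [-0.5  0.2 -0.1] j [-16.  29.  10. 132. -15.  20.   5.]
[462.9, 15.4, 28.0, -2.2] T [0.04, 0.0, 8.08] rot [-0.0, 0.0, -0.2]
```

```bash
python3 -m pendant '{"gripper":[6,6,6,6,6,2,1.5,1.5,1.5,1.5,1.5,1.5,1.5,1.5,1.5],"translation":[[0,0,3],[0,0,6],[0,0,8],[0,0,8],[0,0,8],[0,0,8],[0,0,8],[0,0,8],[0,0,8],[0,0,8],[0,0,7],[0,0,4],[0,0,0],[0,0,0],[0,0,0]],"delta_rot":[[0,0,0],[0,0,0],[0,0,0],[0,0,0],[0,0,0],[0,0,0],[0,0,0],[0,0,0],[0,0,0],[0,0,0],[0,0,0],[0,0,0],[0,0,0],[0,0,0],[0,0,0]]}' 60; python3 go.py 532.3 -243 110 -86.4; python3 - <<'E'
from h import *
c=camera("top");im=c["image"]
cv2.imwrite("pics/t6.png",cv2.resize(im[220:360,380:480],None,fx=4,fy=4))
b=blobs(mask(im,*BRN,(395,235,458,350))|mask(im,*YEL,(395,235,458,350)),5)
print("mod",rect(c,sum(q[2] for q in b)>0,.008))
E
```

```text
clock: 65.1
tcp_pos: [0.463, 0.0153, 0.1091]
ee_rot: [[0.039, 0.999, 0.001], [0.999, -0.039, 0.0], [0.0, 0.001, -1.0]]
contact_force: [-0.2, 0.7, -2.1]
width: 0.0232
grip_force: 59.4
clk 65.1 p [463.   15.3 109.1] yaw -2.2 w 23.2 grip 59.4 F [-0.2  0.7 -2.1] j [-17.  29.  11. 132. -16.  20.   5.]
[532.3, -243.0, 110.0, -86.4] T [-25.54, 7.94, -0.09] rot [0.0, -0.0, 84.2]
mod ((602.6665649414062, -239.3834686279297), (48.223289489746094, 78.59998321533203), 3.720014810562134)
```

View pics/t6.png

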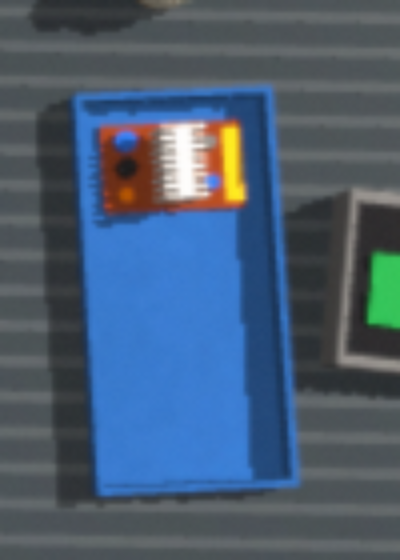

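The crop shows the first module flat in the far slot of the tray, at crop (172,167), with its sink up. The second module is in the grip and goes to the middle slot.

```bash
python3 -m pendant '{"gripper":[1.5,1.5,1.5,1.5,1.5,1.5,1.5,1.5,1.5,1.5,1.5,1.5,1.5,1.5],"translation":[[-2,0,0],[-5,0,0],[-9,0.5,0],[-13,1,0],[-17,2,0],[-20,3.5,0],[-23,5,0],[-25,7,0],[-25.5,7.9,0],[-25.5,7.9,0],[-25.5,7.9,0],[-25.5,7.9,0],[-25.5,7.9,0],[-25.5,7.9,0]],"delta_rot":[[0,0,6],[0,0,13],[0,0,21],[0,0,29],[0,0,37],[0,0,45],[0,0,53],[0,0,61],[0,0,69],[0,0,77],[0,0,84.2],[0,0,84.2],[0,0,84.2],[0,0,84.2]]}'; python3 go.py 532.3 -243 22 -86.4
```

```text
clock: 66.9
tcp_pos: [0.5317, -0.2432, 0.1089]
ee_rot: [[0.998, 0.062, -0.0], [0.062, -0.998, 0.0], [-0.0, -0.0, -1.0]]
contact_force: [-0.4, -0.2, -1.4]
width: 0.0227
grip_force: 59.2
clk 66.9 p [ 531.7 -243.2  108.9] yaw -86.4 w 22.7 grip 59.2 F [-0.4 -0.2 -1.4] j [ -3.  38.  33. 118. -37.  35. -30.]
[532.3, -243.0, 22.0, -86.4] T [0.07, -0.01, 8.69] rot [-0.0, 0.0, -0.0]
```

```bash
python3 -m pendant '{"gripper":[1.5,1.5,1.5,1.5,1.5,1.5,4.5,4.5,4.5,4.5,4.5,4.5,4.5],"translation":[[0,0,3],[0,0,6],[0,0,8],[0,0,8.6],[0,0,8.75],[0,0,8.75],[0,0,8.75],[0,0,8.75],[0,0,8.75],[0,0,6],[0,0,1],[0,0,0],[0,0,0]],"delta_rot":[[0,0,0],[0,0,0],[0,0,0],[0,0,0],[0,0,0],[0,0,0],[0,0,0],[0,0,0],[0,0,0],[0,0,0],[0,0,0],[0,0,0],[0,0,0]]}'; python3 mods.py; python3 go.py 462.4 79.7 110 -2.9
```

```text
clock: 68.53
tcp_pos: [0.5323, -0.2426, 0.1095]
ee_rot: [[0.998, 0.062, 0.001], [0.062, -0.998, -0.0], [0.001, 0.0, -1.0]]
contact_force: [0.1, -0.2, -1.0]
width: 0.0448
grip_force: 0.0
mod ((462.513427734375, 79.66287994384766), (47.76352310180664, 79.15608978271484), 87.22958374023438)
bar ((532.4437866210938, 13.337234497070312), (195.51531982421875, 25.673490524291992), 87.06285095214844)
clk 68.6 p [ 531.9 -242.4  108.6] yaw -86.4 w 45.0 grip 0.0 F [-0.2  0.2 -0.2] j [ -3.  39.  34. 118. -37.  35. -30.]
[462.4, 79.7, 110.0, -2.9] T [-4.93, -32.58, -0.13] rot [-0.0, -0.0, -83.5]
```

```bash
python3 -m pendant '{"gripper":[6,6,6,6,6,6,6,6,6,6,6,6,6],"translation":[[-1,-2,0],[-2,-5,0],[-3.5,-9,0],[-4.5,-13,0],[-5,-17,0],[-5,-21,0],[-5,-25,0],[-5,-29,0],[-5,-32,0],[-4.9,-32.6,0],[-4.9,-32.6,0],[-4.9,-32.6,0],[-4.9,-32.6,0]],"delta_rot":[[0,0,-7],[0,0,-15],[0,0,-24],[0,0,-33],[0,0,-42],[0,0,-51],[0,0,-60],[0,0,-69],[0,0,-78],[0,0,-83.5],[0,0,-83.5],[0,0,-83.5],[0,0,-83.5]]}'; python3 go.py 462.4 79.7 28 -2.9
```

```text
clock: 70.2
tcp_pos: [0.4628, 0.0788, 0.1088]
ee_rot: [[0.054, 0.999, -0.0], [0.999, -0.054, -0.0], [-0.0, -0.0, -1.0]]
contact_force: [-0.0, 0.3, 0.1]
width: 0.0599
grip_force: 0.0
clk 70.2 p [462.8  78.8 108.8] yaw -3.1 w 59.9 grip 0.0 F [-0.   0.3  0.1] j [-26.  30.  13. 131. -18.  21.  -1.]
[462.4, 79.7, 28.0, -2.9] T [0.09, -0.04, 8.08] rot [-0.0, 0.0, -0.2]
```

```bash
python3 -m pendant '{"gripper":[6,6,6,6,6,2,1.5,1.5,1.5,1.5,1.5,1.5,1.5,1.5,1.5],"translation":[[0.1,0,3],[0.1,0,6],[0.1,0,8],[0.1,0,8],[0.1,0,8],[0.1,0,8],[0.1,0,8],[0.1,0,8],[0.1,0,8],[0.1,0,8],[0.1,0,7],[0.1,0,4],[0.1,0,0],[0.1,0,0],[0.1,0,0]],"delta_rot":[[0,0,0],[0,0,0],[0,0,0],[0,0,0],[0,0,0],[0,0,0],[0,0,0],[0,0,0],[0,0,0],[0,0,0],[0,0,0],[0,0,0],[0,0,0],[0,0,0],[0,0,0]]}' 60; python3 go.py 462.4 -247.4 110 -86.4
```

```text
clock: 72.08
tcp_pos: [0.4628, 0.0808, 0.1091]
ee_rot: [[0.051, 0.999, 0.001], [0.999, -0.051, 0.0], [0.0, 0.001, -1.0]]
contact_force: [1.2, -0.1, -2.8]
width: 0.023
grip_force: 59.5
clk 72.1 p [462.8  80.8 109.1] yaw -2.9 w 23.0 grip 59.5 F [ 1.2 -0.1 -2.8] j [-26.  30.  13. 131. -19.  21.  -0.]
[462.4, -247.4, 110.0, -86.4] T [-32.78, 1.64, -0.1] rot [0.0, -0.0, 83.5]
```

```bash
python3 -m pendant '{"gripper":[1.5,1.5,1.5,1.5,1.5,1.5,1.5,1.5,1.5,1.5,1.5,1.5,1.5,1.5,1.5],"translation":[[-2,0,0],[-5,0,0],[-9,0.5,0],[-13,0.5,0],[-17,0.8,0],[-21,1,0],[-25,1.2,0],[-29,1.5,0],[-32,1.6,0],[-32.8,1.6,0],[-32.8,1.6,0],[-32.8,1.6,0],[-32.8,1.6,0],[-32.8,1.6,0],[-32.8,1.6,0]],"delta_rot":[[0,0,6],[0,0,13],[0,0,21],[0,0,29],[0,0,37],[0,0,45],[0,0,53],[0,0,61],[0,0,69],[0,0,77],[0,0,83.5],[0,0,83.5],[0,0,83.5],[0,0,83.5],[0,0,83.5]]}'; python3 go.py 462.4 -247.4 22 -86.4
```

```text
clock: 73.95
tcp_pos: [0.4619, -0.2479, 0.109]
ee_rot: [[0.998, 0.062, 0.0], [0.062, -0.998, 0.0], [0.0, -0.0, -1.0]]
contact_force: [1.4, -0.2, -1.7]
width: 0.0229
grip_force: 59.3
clk 74.0 p [ 461.9 -247.9  109. ] yaw -86.4 w 22.9 grip 59.3 F [ 1.4 -0.2 -1.7] j [  0.  35.  33. 125. -39.  30. -24.]
[462.4, -247.4, 22.0, -86.4] T [0.05, -0.04, 8.7] rot [-0.0, -0.0, -0.0]
```

```bash
python3 -m pendant '{"gripper":[1.5,1.5,1.5,1.5,1.5,1.5,4.5,4.5,4.5,4.5,4.5,4.5,4.5],"translation":[[0,0,3],[0,0,6],[0,0,8],[0,0,8.6],[0,0,8.75],[0,0,8.75],[0,0,8.75],[0,0,8.75],[0,0,8.75],[0,0,6],[0,0,1],[0,0,-1],[0,0,-1]],"delta_rot":[[0,0,0],[0,0,0],[0,0,0],[0,0,0],[0,0,0],[0,0,0],[0,0,0],[0,0,0],[0,0,0],[0,0,0],[0,0,0],[0,0,0],[0,0,0]]}'; python3 go.py 527.2 -422.7 120 -86.4
```

```text
clock: 75.58
tcp_pos: [0.4628, -0.248, 0.1203]
ee_rot: [[0.998, 0.062, 0.003], [0.062, -0.998, -0.001], [0.003, 0.001, -1.0]]
contact_force: [1.0, 0.9, 0.0]
width: 0.0453
grip_force: 0.0
clk 75.6 p [ 462.8 -248.   120.3] yaw -86.4 w 45.3 grip 0.0 F [1.  0.9 0. ] j [ -1.  35.  35. 125. -38.  31. -24.]
[527.2, -422.7, 120.0, -86.4] T [5.34, 17.84, 0.06] rot [0.1, -0.1, -0.0]
```

```bash
python3 -m pendant '{"gripper":[0,0,0,0,0,0,0,0,0],"translation":[[1,3,0],[2,7,0],[3.5,11,0],[4.5,15,0],[5.3,17.8,0],[5.3,17.8,0],[5.3,17.8,0],[5.3,17.8,0],[5.3,17.8,0]],"delta_rot":[[0,0,0],[0,0,0],[0,0,0],[0,0,0],[0,0,0],[0,0,0],[0,0,0],[0,0,0],[0,0,0]]}'; python3 go.py 527.2 -422.7 46 -86.4; python3 - <<'E'
from h import *
c=camera("top");im=c["image"]
cv2.imwrite("pics/t7.png",cv2.resize(im[190:370,240:500],None,fx=3,fy=3))
for q in blobs(mask(im,*YEL,(395,235,458,350)),5): print("contacts",q[0],plane(c,q[0],.008))
E
```

```text
clock: 76.7
tcp_pos: [0.5259, -0.4214, 0.119]
ee_rot: [[0.998, 0.062, 0.0], [0.062, -0.998, 0.001], [0.0, -0.001, -1.0]]
contact_force: [0.7, 0.4, -0.8]
width: 0.0002
grip_force: 0.0
clk 76.7 p [ 525.9 -421.4  119. ] yaw -86.4 w 0.2 grip 0.0 F [ 0.7  0.4 -0.8] j [ 12.  43.  35. 105. -35.  43. -19.]
[527.2, -422.7, 46.0, -86.4] T [0.12, 0.14, 7.3] rot [-0.0, -0.0, -0.0]
contacts [437.640625 260.765625] [[ 0.60422649 -0.27362395]]
contacts [439.48571429 290.74285714] [[ 0.5361284  -0.27760332]]
```

View pics/t7.png

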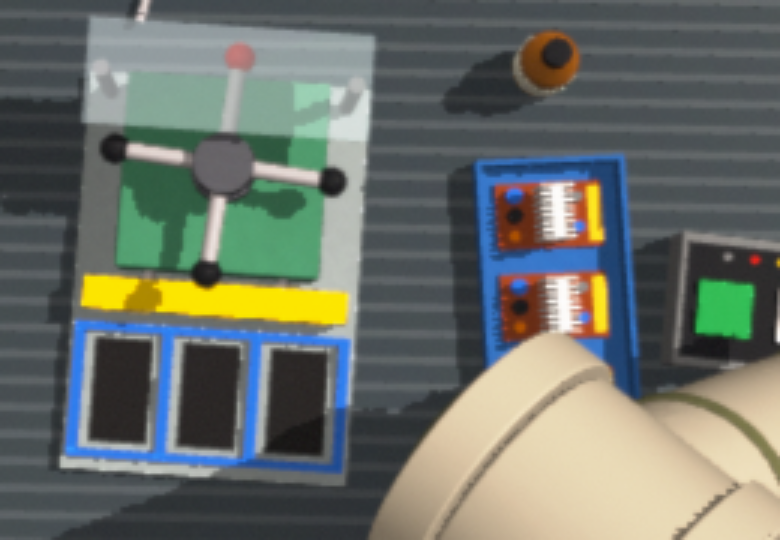

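The picture shows the nests empty, the bar open, and two modules lying flat in the tray at (550,213) and (555,307). The third is hidden by the arm, so I'll press the key and then check it.

```bash
python3 -m pendant '{"gripper":[0,0,0,0,0,0,0,0],"translation":[[0.1,0.1,3],[0.1,0.1,5],[0.1,0.1,6.5],[0.1,0.1,7],[0.1,0.1,7.2],[0.1,0.1,7.3],[0.1,0.1,7.3],[0.1,0.1,7.3]],"delta_rot":[[0,0,0],[0,0,0],[0,0,0],[0,0,0],[0,0,0],[0,0,0],[0,0,0],[0,0,0]]}'; python3 -m pendant '{"gripper":[0,0,0,0,0],"translation":[[0,0,0.1],[0,0,0.2],[0,0,0.25],[0,0,0.3],[0,0,0.3]],"delta_rot":[[0,0,0],[0,0,0],[0,0,0],[0,0,0],[0,0,0]]}'
```

```text
clock: 77.75
tcp_pos: [0.5271, -0.4234, 0.0464]
ee_rot: [[0.998, 0.062, 0.001], [0.062, -0.998, -0.0], [0.001, 0.0, -1.0]]
contact_force: [-0.6, -0.0, -0.1]
width: -0.0002
grip_force: 0.0
clock: 78.38
tcp_pos: [0.527, -0.4233, 0.0433]
ee_rot: [[0.998, 0.062, 0.0], [0.062, -0.998, -0.0], [0.0, 0.0, -1.0]]
contact_force: [-1.9, 1.3, 5.3]
width: -0.0001
grip_force: 2.6
```

```bash
python3 -m pendant '{"gripper":[0,0,0,0,0,0,0,0,0,0,0,0],"translation":[[0,0,0.05],[0,0,0.09],[0,0,0.09],[0,0,0.09],[0,0,0.09],[0,0,0.09],[0,0,0.09],[0,0,0.09],[0,0,0.09],[0,0,0.09],[0,0,0.09],[0,0,0.09]],"delta_rot":[[0,0,0],[0,0,0],[0,0,0],[0,0,0],[0,0,0],[0,0,0],[0,0,0],[0,0,0],[0,0,0],[0,0,0],[0,0,0],[0,0,0]]}'; python3 -m pendant '{"gripper":[0,0,0,0,0,0,0,0,0,0,0,0],"translation":[[0,0,-0.5],[0,0,-3],[0,0,-8],[0,0,-13],[-1,2,-15],[-2,6,-15],[-3,10,-15],[-3,14,-15],[-3,18,-15],[-3,18,-15],[-3,18,-15],[-3,18,-15]],"delta_rot":[[0,0,0],[0,0,0],[0,0,0],[0,0,0],[0,0,0],[0,0,0],[0,0,0],[0,0,0],[0,0,0],[0,0,0],[0,0,0],[0,0,0]]}'; python3 - <<'E'
from h import *
c=camera("top");im=c["image"]
cv2.imwrite("pics/t8.png",cv2.resize(im[190:370,240:500],None,fx=3,fy=3))
for q in blobs(mask(im,*YEL,(395,235,458,350)),5): print("contacts",q[0],plane(c,q[0],.008))
for q in blobs(mask(im,*BRN,(395,235,458,350)),60): print("board",rect(c,q[2],.008))
E
```

```text
clock: 79.88
tcp_pos: [0.527, -0.4233, 0.0431]
ee_rot: [[0.998, 0.062, 0.001], [0.062, -0.998, 0.0], [0.001, -0.0, -1.0]]
contact_force: [-1.8, 2.4, 12.5]
width: 0.0001
grip_force: 6.1
clock: 81.38
tcp_pos: [0.5087, -0.6034, 0.192]
ee_rot: [[0.998, 0.063, 0.0], [0.063, -0.998, 0.001], [0.0, -0.001, -1.0]]
contact_force: [-0.4, -0.7, 0.4]
width: 0.0005
grip_force: 0.0
contacts [437.66197183 260.8028169 ] [[ 0.60414234 -0.2736724 ]]
contacts [439.44444444 290.76388889] [[ 0.53607919 -0.27750946]]
contacts [441.74285714 322.65714286] [[ 0.46441551 -0.28245576]]
board ((602.00146484375, -238.9005126953125), (46.312644958496094, 77.8418960571289), 3.211712598800659)
board ((534.5177001953125, -266.35321044921875), (47.284149169921875, 31.83246421813965), 2.8117899894714355)
board ((532.396728515625, -220.52651977539062), (46.1851806640625, 32.59593200683594), 3.011802911758423)
board ((462.07781982421875, -248.26068115234375), (48.1079216003418, 77.51079559326172), 3.718747138977051)
```

View pics/t8.png

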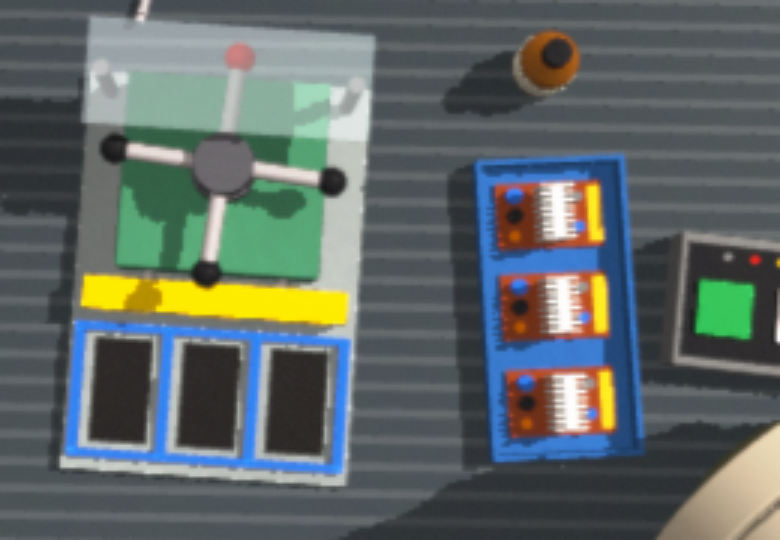

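All three modules lie flat in the tray at (550,213), (555,307) and (562,402). The wheel is open and the robot is clear of everything, so I'm handing in.

```bash
python3 -c "
from rig import r
print(r.sign_off())"
```

```text
the job is handed in; nothing more can be done
None
```

I completed every step and handed the job in at about 81 s, but the sign-off returned no verdict: all three modules lie flat in the blue tray, the wheel is about 5° (0.09 rad) from its open stop, and the wrist read about 14 N on the green key and 12 N on the standby key.

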